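# Clear the specimen clip stage and close up the kit drawer

## Task

Finish the inspection session: press the red tail of the stage's rocking clip fully down so that its jaw tips up off the clamped specimen, take that specimen off the stage and lay it, together with every other mounted specimen on the bench, flat with the puck up side by side on the floor of the open drawer. Then, with all of them in, push the drawer fully home until it snaps shut; also press the empty clip's jaw fully down again and turn the counter's reset knob back to its zero stop. Leave the eyepiece, the lens jar and the mug where they stand.

Things in the scene. Friction and masses are not known exactly. Their poses are not given: they have to be found in the camera images.
- mount_a: Mounted specimen, amber-brown: flat metal carrier plate 75 x 34 x 8 mm (long along x) with a round resin puck, diameter 30, 24 mm tall, on its middle; 32 mm tall in all, about 0.11 kg. Origin: centre of the plate's underside; z up out of the puck. At the start it lies on the clip stage, its plate end held down under the clip's jaw.
- mount_b: Mounted specimen, green: flat metal carrier plate 75 x 34 x 8 mm (long along x) with a round resin puck, diameter 30, 24 mm tall, on its middle; 32 mm tall in all, about 0.11 kg. Origin: centre of the plate's underside; z up out of the puck. Lies loose on the bench, puck up, if present (two to four of mounts b to e are; else None).
- mount_c: Mounted specimen, red: flat metal carrier plate 75 x 34 x 8 mm (long along x) with a round resin puck, diameter 30, 24 mm tall, on its middle; 32 mm tall in all, about 0.11 kg. Origin: centre of the plate's underside; z up out of the puck. Lies loose on the bench, puck up, if present (two to four of mounts b to e are; else None).
- mount_d: Mounted specimen, blue: flat metal carrier plate 75 x 34 x 8 mm (long along x) with a round resin puck, diameter 30, 24 mm tall, on its middle; 32 mm tall in all, about 0.11 kg. Origin: centre of the plate's underside; z up out of the puck. Lies loose on the bench, puck up, if present (two to four of mounts b to e are; else None).
- mount_e: Mounted specimen, yellow: flat metal carrier plate 75 x 34 x 8 mm (long along x) with a round resin puck, diameter 30, 24 mm tall, on its middle; 32 mm tall in all, about 0.11 kg. Origin: centre of the plate's underside; z up out of the puck. Lies loose on the bench, puck up, if present (two to four of mounts b to e are; else None).
- stage: Fixed black clip stage, plate 220 x 90 x 20 mm (long along its x). Origin: centre of its underside. A steel rocking clip pivots on a pin (along y) at x = -20, z = 36 mm between two cheeks 50 mm high: its red-padded tail slants up to -x, its jaw arm points to +x and ends at x = 40 mm. The clamped specimen lies along x on the plate, centred at x = 67.5 mm.
- clip (a joint): Angle of the rocking clip, rad. 0: jaw arm level, its foot 8 mm above the stage top (on the specimen's plate), tail up. 0.85: tail fully pressed, jaw tipped up (stop); the jaw end is then 85 mm above the bench, back at stage x = 25 mm or less, so the specimen can be lifted straight up. Stays where left; needs some 3 N at either end.
- tail_pad (a point): Middle of the top of the clip's red tail pad (30 x 34 mm), 60 mm from the pivot: press down here to tip the jaw up. About 83 mm above the bench with the jaw down; it sinks to about 39 mm, in an arc about the pivot pin.
- jaw_top (a point): On top of the clip's steel jaw arm (24 mm wide, 8 mm thick), 8 mm from its end, 52 mm from the pivot: press down here to bring the jaw down. 40 mm above the bench with the jaw down, about 78 mm with the jaw tipped up.
- cabinet: Fixed low cream drawer unit, 200 mm deep (its x) x 244 mm wide x 75 mm tall, top flat with a dark rubber mat. Origin: centre of its underside. Its open front faces its -x, towards the robot.
- drawer (a joint): How far the drawer is pulled out, m: 0 is home (shut, at its stop), up to 0.14; it grows as the drawer comes out along the cabinet's -x. It stays where it is left (friction about 1.5 N). A sprung detent resists with about 5 N from 13 mm on and, once past about 5 mm, snaps the drawer home.
- drawer_floor (a point): Centre of the floor of the drawer's front compartment, 10 mm above the bench, axes as the cabinet's; moves with the drawer. Compartment 100 mm long (x), 212 mm wide (y): room for five specimens side by side, lying along x at 42 mm spacing. Side and back walls 30 mm above the floor. Front panel 12 mm thick, 59 mm above the bench. Fully uncovered when out by 0.11 m or more.
- drawer_pull (a point): Middle of the front face of the black pull lip (90 mm wide, 8 mm tall) along the top of the drawer front, 52 mm above the bench, 10 mm in front of the 236 mm wide front panel. Push here or on the panel below, along the cabinet's +x.
- counter: Fixed cream inspection counter, box 100 x 90 x 35 mm. Origin: centre of its underside. On the middle of its top a black reset knob; a red zero tick on its -x side.
- reset_knob (a joint): Angle of the reset knob, rad: 0 is the zero stop, up to 4.0; grows clockwise seen from above, so it is reset by turning anticlockwise. At 0 the knob's bar lies along the counter's x with the white pointer line towards the red tick (-x). Friction 0.04 N m.
- reset_knob_grip (a point): On the knob's axis, 72 mm above the bench, at the height to grip the knob's upright bar (46 mm long, 14 mm thick, its top 79 mm above the bench; a disc of radius 24 mm surrounds its foot up to 49 mm).
- eyepiece: Bystander: dark grey spare eyepiece standing on end, diameter 44 mm at most, 68 mm tall. Origin: centre of its underside. Leave alone.
- lens_jar: Bystander: small lens jar with a white cap, diameter 52 mm, 75 mm tall. Origin: centre of its underside. Leave alone.
- mug: Bystander: blue mug, diameter 80 mm, 90 mm tall. Origin: centre of its underside. Leave alone.
There are look-alikes about, which are no part of the job. Leave any pink or turquoise look-alike of the mount_a alone.

How it is judged:
By the outcome, as a careful person would: the job done as asked, in the order asked, and still so for the second after the job is handed in, with the robot touching nothing.
Of mount_b, mount_c, mount_d, mount_e only 2 to 4 are there at a start; the rules pass over those that are not, and their reading is None.
At some moment in a run one of mount_b, mount_c, mount_d, mount_e may be knocked a few centimetres aside while the robot is not near it.
Once in a run the grip may slacken for a moment while it holds something.
It also fails if it takes over 210 s, if anything falls off the work surface, if the arm or the gripper's body presses on something with over 40 N, if the wrist force passes 120 N, or if a joint passes its speed limit or range.

## Robot

A 7-joint arm with a two-finger parallel gripper is mounted at the origin on the work surface. World frame = base frame: x ahead of the robot, y to its left, z up, the work surface at z = 0. Lengths are in m, angles in rad, forces in N, time in s.
With the tool pointing down it reaches from about 0.425 to 0.825 m from the base axis. Payload 3.6 kg.
Tool frame: the origin (TCP) lies between the finger pads; the fingertips stand 11 mm ahead of it and the grasp point (between the pads) lies 8 mm behind it (manip.tip_extent is the distance from the TCP to the fingertips, in m); x points along the fingers, y is the direction in which the jaws open and shut, and the axes are right-handed (so a half turn about x gives the same grasp; the last joint's range is limited). The gripper opens to 85 mm and grips with 20 to 120 N. Pads are 22 mm wide; open, the fingers measure 114 mm over their backs; the gripper's body (76 mm by 85 mm) begins 54 mm behind the grasp point. The pads swing forward as they close: fully open they stand 13 mm farther back than shut.
Start: joints at [1.24, 0.615, -0.013, 1.423, 0.008, 1.103, -0.04], TCP at [0.195, -0.62, 0.242] pointing down, gripper open.
Joint ranges: [-3.12, 3.12], [-0.3, 2.06], [-1.34, 1.32], [0.26, 2.42], [-1.36, 4.5], [0.01, 1.98], [-2.84, 2.84]. Speed limits (rad/s): [2.79, 2.79, 3.14, 3.14, 3.14, 3.14, 3.14].

## Interface

Orientations are given as [roll, pitch, yaw] about the fixed x, y, z axes, in that order (R = Rz(yaw) Ry(pitch) Rx(roll)).
In Python, from bench import manip gives the robot as it stands.
- The arm moves only by the shell command python3 -m creep 'ROWS' [FORCE]. ROWS is JSON, a list of rows, each a list of 7 numbers: the shift along the tool's x, y, z in cm, then the turn, a rotation vector about the tool's x, y, z in rad, then the opening in per cent of the stroke, from 0 (shut) to 100 (fully open). A call has 1 to 12 rows; each row shifts and turns the commanded pose from where the row before left it, along the tool's axes as they then stand; what a row does not reach is not made up. A row lasts 1/12 s, in which the tool goes at most 41.7 mm and 7.16 degrees, less where a joint would pass 70% of its speed; a pose out of reach is approached as far as the arm can. A call is refused whole if a number of a shift passes 4.17 or a number of a turn 0.125, either way. A call with a gripper value outside its range is refused whole. The fingers move at their own pace and stop on an object; FORCE is the grip in N (left out, the last holds). Time passes only in rows, so rows that do not move let the fingers close. It gives the time, the measured TCP pose, the force and the opening at its end, in the units of the state.
- manip.read_state(): the state, without advancing time (a new reading comes with each control period).
- manip.read_camera(name): name is "scene" or "top" or "wrist"; returns a dict with "pixels" (384x512x3 uint8, red, green, blue), "fx", "fy", "cx", "cy" (pixels), "k1" (the pictures are not rectified: a ray, as slopes to the right and down, at radius r is drawn at 1 + k1 r^2 times it, then the intrinsics apply), "cam_to_world" (4x4, takes a point from camera to world coordinates); the wrist camera has in their place "mount" (4x4, takes a point from camera to tool coordinates, whose origin is the TCP and whose axes are the tool frame's). Camera axes: x right, y down, z forward; pixel columns grow to the right and rows downward; lengths in m; the calibration is good to about 2 mm. A picture is of the moment at which its call begins: read the wrist's pose just before it. There is no depth.
- manip.sign_off(): hands the job in, once; it reports no verdict.
The state is a dict: "time": time; "qpos": joint angles; "qd": joint speeds; "joint_torque": joint torques, N m; "ee_pos": TCP position; "ee_rot": TCP orientation; "contact_force": force on the tool from outside, world axes, zero at the start; "moment": the same for the moment, N m; "opening": finger opening in m.
Only numpy, scipy, OpenCV 4.12 (cv2) and the standard library are available. Lean on these libraries where they do the work, as an engineer would, in place of code of your own. Each camera call takes 0.05 s, during which the arm holds its last target. There are 200 camera calls.

## Working session

There is one attempt and no reset: what is moved stays moved. The work goes in short steps, Python scripts to look and compute and a shell command to move; the robot and the scene stay as the last step left them, time stands still between calls to the robot, and variables do not carry over. Pictures are saved under pics/ and viewed, about 12 in all and at most 16, crops included, and the job is handed in when it is done.

```bash
ls; mkdir -p pics; cat > h.py <<'E'
import numpy as np, cv2
from bench import manip
from scipy.spatial.transform import Rotation as R
def snap(name, fn=None):
    s=manip.read_state(); c=manip.read_camera(name)
    if name=='wrist':
        T=np.eye(4); T[:3,:3]=R.from_euler('xyz',s['ee_rot']).as_matrix(); T[:3,3]=s['ee_pos']
        c['cam_to_world']=T@np.array(c['mount'])
    c['T']=np.array(c['cam_to_world'])
    if fn: cv2.imwrite('pics/'+fn, cv2.cvtColor(c['pixels'],cv2.COLOR_RGB2BGR))
    return c
def ray(c,u,v):
    x=(u-c['cx'])/c['fx']; y=(v-c['cy'])/c['fy']; rd=np.hypot(x,y); r=rd
    for _ in range(20): r=rd/(1+c['k1']*r*r)
    k=r/rd if rd>0 else 1
    return c['T'][:3,3], c['T'][:3,:3]@np.array([x*k,y*k,1])
def pt(c,u,v,z):
    o,d=ray(c,u,v); return o+d*(z-o[2])/d[2]
def proj(c,p):
    q=np.linalg.inv(c['T'])@np.append(p,1); x,y=q[0]/q[2],q[1]/q[2]; k=1+c['k1']*(x*x+y*y)
    return c['fx']*x*k+c['cx'], c['fy']*y*k+c['cy']
E
python3 - <<'E'
from h import *
for n in ['top','scene','wrist']:
    c=snap(n,n+'0.png'); print(n,c['fx'],c['cx'],c['cy'],c['k1'],c['T'].round(3).tolist())
s=manip.read_state(); print(s, manip.tip_extent)
a=[cv2.imread(f'pics/{n}0.png') for n in ['top','scene']]
E
```

```text
pics
top 357.3613647616406 256.4482318260611 200.17606242581732 -0.02637445965453254 [[0.003, -0.991, 0.131, 0.442], [-1.0, -0.002, 0.006, 0.012], [-0.006, -0.131, -0.991, 1.126], [0.0, 0.0, 0.0, 1.0]]
scene 391.941613136834 255.47711537782595 188.81982472791418 -0.008161539480039694 [[0.154, 0.831, -0.535, 1.192], [0.988, -0.133, 0.078, -0.08], [-0.007, -0.541, -0.841, 1.041], [0.0, 0.0, 0.0, 1.0]]
wrist 297.67357761968856 253.89564307219044 193.91271723573408 -0.006220494489647431 [[0.3, -0.915, -0.27, 0.263], [-0.954, -0.289, -0.082, -0.598], [-0.003, 0.282, -0.959, 0.373], [0.0, 0.0, 0.0, 1.0]]
{'time': 0.15, 'qpos': array([ 1.23949359,  0.61569786, -0.01261937,  1.42454298,  0.00807776,
        1.10339621, -0.04040094]), 'qd': array([-0.00110115, -0.00120559,  0.00025184, -0.00681534, -0.00208459,
        0.001606  ,  0.00146786]), 'joint_torque': array([ 4.90995189e-04, -4.69657803e+01,  2.59538479e-01, -1.71251124e+01,
        1.00500739e-02,  7.07343002e-03,  1.06414512e-05]), 'ee_pos': array([ 0.19491942, -0.61949123,  0.24139968]), 'ee_rot': array([-1.57242974,  1.56880118,  1.87402105]), 'contact_force': array([0.75761706, 0.11409151, 0.00668268]), 'moment': array([ 0.0007283 ,  0.02621657, -0.01852492]), 'opening': 0.08586091498434505} 0.011
```

View pics/top0.png

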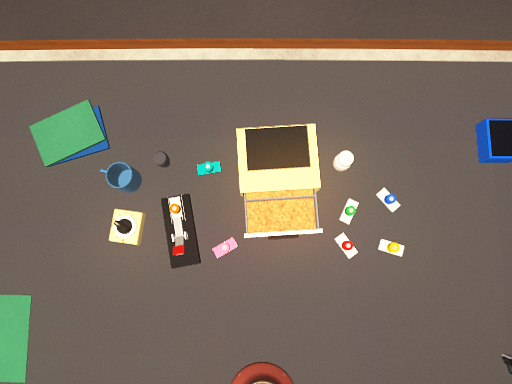

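View pics/scene0.png

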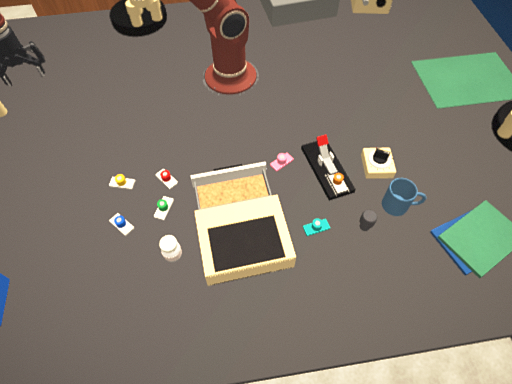

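```bash
python3 - <<'E'
from h import *
c=snap('top')
im=c['pixels']; b=cv2.resize(im[120:275,100:420],None,fx=2.5,fy=2.5,interpolation=cv2.INTER_CUBIC)
cv2.imwrite('pics/topcrop.png',cv2.cvtColor(b,cv2.COLOR_RGB2BGR))
hsv=cv2.cvtColor(im,cv2.COLOR_RGB2HSV)
for n,(u,v) in dict(a=(175,209),b=(350,211),c=(347,245),d=(391,199),e=(393,247)).items():
    x0,y0=u-18,v-18
    h=hsv[y0:y0+36,x0:x0+36].astype(int); V=h[...,2]
    sat=((h[...,1]>120)&(V>90)).astype(np.uint8)
    m=((V>100)).astype(np.uint8)
    k,l,st,ce=cv2.connectedComponentsWithStats(m)
    i=1+np.argmin([np.hypot(*(q-18)) if a>20 else 99 for q,a in zip(ce[1:],st[1:,4])])
    pts=np.argwhere(l==i)[:,::-1]
    W=np.array([pt(c,x+x0,y+y0,.008)[:2] for x,y in pts])
    r=cv2.minAreaRect((W*1000).astype(np.float32))
    d=np.linalg.svd(W-W.mean(0))[2][0]
    p=np.argwhere((l==i)&(sat>0)).mean(0)[::-1]+[x0,y0]
    print(n,'plate',np.round(r[0]),np.round(r[1]),round(r[2]),'pca yaw',np.degrees(np.arctan2(d[1],d[0])).round(),'puck px',p.round(1),pt(c,*p,.026).round(3)[:2])
E
```

```text
a plate [563. 279.] [111. 113.] 0 pca yaw 165.0 puck px [174.6 208.2] [0.561 0.273]
b plate [ 558. -274.] [111. 114.] 0 pca yaw 137.0 puck px [349.6 210.4] [ 0.556 -0.269]
c plate [ 452. -261.] [108. 112.] 0 pca yaw -53.0 puck px [346.9 244.7] [ 0.451 -0.258]
d plate [ 596. -405.] [112. 117.] 0 pca yaw 137.0 puck px [389.5 198.7] [ 0.593 -0.395]
e plate [ 446. -405.] [114. 108.] 90 pca yaw -54.0 puck px [392.7 246.7] [ 0.445 -0.398]
```

View pics/topcrop.png

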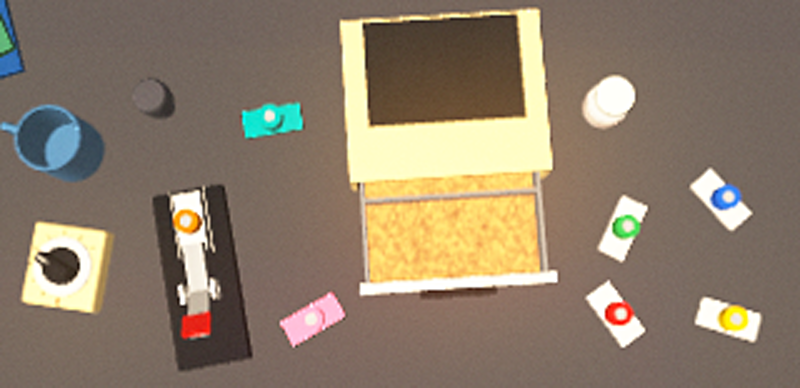

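```bash
cat >> h.py <<'E'
def mounts(c,seeds,th=175,w=18,zt=.0):
    im=c['pixels']; h=cv2.cvtColor(im,cv2.COLOR_RGB2HSV).astype(int); out={}
    for n,(u,v) in seeds.items():
        x0,y0=int(u)-w,int(v)-w; s=h[y0:y0+2*w,x0:x0+2*w]
        m=(s[...,2]>th).astype(np.uint8)
        k,l,st,ce=cv2.connectedComponentsWithStats(m)
        i=1+np.argmax(st[1:,4]); q=np.argwhere(l==i)[:,::-1]
        W=np.array([pt(c,x+x0,y+y0,.008+zt)[:2] for x,y in q])
        r=cv2.minAreaRect((W*1000).astype(np.float32)); d=np.linalg.svd(W-W.mean(0))[2][0]
        sat=np.argwhere((s[...,1]>130)&(s[...,2]>100)&(l==i)).mean(0)[::-1]+[x0,y0]
        out[n]=(np.round(r[0]),np.round(r[1]),np.degrees(np.arctan2(d[1],d[0])).round(1)%180,sat.round(1),pt(c,*sat,.024+zt)[:2].round(3))
    return out
def go(xyz,jaw):
    """rows needed: turn about tool x first, then shift (cm, tool axes). jaw=world yaw (deg) of tool y"""
    s=manip.read_state(); M=R.from_euler('xyz',s['ee_rot']).as_matrix()
    cur=np.degrees(np.arctan2(M[1,1],M[0,1])); d=(jaw-cur+90)%180-90   # ccw world
    turn=-np.radians(d)  # tool x down
    M2=M@R.from_rotvec([turn,0,0]).as_matrix()
    sh=M2.T@(np.array(xyz)-s['ee_pos'])*100
    tilt=np.degrees(np.arccos(-M[2,0]))
    print('cur jaw %.1f tilt %.2f q7 %.2f'%(cur,tilt,s['qpos'][6]),'TURN %.3f'%turn,'(other way %.3f)'%(turn-np.sign(turn)*np.pi),'SHIFT',sh.round(2),'pos',s['ee_pos'].round(4),'F',np.round(s['contact_force'],1),'open %.4f'%s['opening'],'t',round(s['time'],1))
E
python3 - <<'E'
from h import *
c=snap('top')
for k,v in mounts(c,dict(b=(350,211),c=(347,245),d=(388,199),e=(391,247))).items(): print(k,*v)
P=lambda x,y,z:pt(c,100+x/2.5,120+y/2.5,z).round(3)[:2]
print('front top L,R',P(361,284,.059),P(556,272,.059),'lip',P(422,296,.056),P(496,291,.056))
print('cab top back',P(341,20,.075),P(540,10,.075),'front',P(352,188,.075),P(551,173,.075))
print('walls div',P(363,199,.04),P(540,188,.04))
print('stage corners',P(153,196,.02),P(224,186,.02),P(251,354,.02),P(179,370,.02))
print('tail',P(197,325,.083),'knob',P(63,266,.07),'counter',P(37,223,.035),P(113,234,.035),P(98,312,.035),P(22,301,.035), 'puck a',P(187,221,.046))
print('eyep',P(154,92,.068),'jar',P(615,92,.075),'turq',P(272,118,.02),'pink',P(312,319,.02))
E
```

```text
b [ 557. -271.] [38. 78.] 154.1 [350.4 210.3] [ 0.557 -0.272]
c [ 450. -260.] [77. 40.] 35.900000000000006 [346.9 244.7] [ 0.451 -0.258]
d [ 595. -398.] [77. 44.] 41.599999999999994 [389.8 198.7] [ 0.593 -0.397]
e [ 444. -399.] [79. 38.] 73.5 [392.6 246.7] [ 0.445 -0.398]
front top L,R [0.483 0.054] [ 0.497 -0.178] lip [ 0.469 -0.018] [ 0.475 -0.107]
cab top back [0.803 0.081] [ 0.816 -0.162] front [0.596 0.065] [ 0.614 -0.172]
walls div [0.587 0.053] [ 0.601 -0.164]
stage corners [0.593 0.318] [0.606 0.229] [0.398 0.19 ] [0.378 0.278]
tail [0.434 0.243] knob [0.502 0.408] counter [0.557 0.456] [0.544 0.361] [0.448 0.375] [0.461 0.47 ] puck a [0.559 0.268]
eyep [0.714 0.308] jar [ 0.713 -0.251] turq [0.693 0.17 ] pink [0.441 0.116]
```

```bash
python3 - <<'E'
from h import *
go([.50,-.33,.24],100.6); go([.50,-.33,.24],10.6)
E
```

```text
cur jaw -72.5 tilt 0.07 q7 -0.04 TURN 0.120 (other way -3.022) SHIFT [  0.2  -22.87 -35.31] pos [ 0.195  -0.6197  0.2418] F [0.9 0.2 1.2] open 0.0855 t 0.2
cur jaw -72.5 tilt 0.07 q7 -0.04 TURN -1.451 (other way 1.691) SHIFT [  0.2   35.31 -22.87] pos [ 0.195  -0.6197  0.2418] F [0.9 0.2 1.2] open 0.0855 t 0.2
```

```bash
python3 -m creep '[[0,0,0,0.12,0,0,0],[0,-1.9,-2.9,0,0,0,0],[0,-1.9,-2.9,0,0,0,0],[0,-1.9,-2.9,0,0,0,0],[0,-1.9,-2.9,0,0,0,0],[0,-1.9,-2.9,0,0,0,0],[0,-1.9,-2.9,0,0,0,0],[0,-1.9,-2.9,0,0,0,0],[0,-1.9,-2.9,0,0,0,0],[0,-1.9,-2.9,0,0,0,0],[0,-1.9,-2.9,0,0,0,0],[0,-1.9,-2.9,0,0,0,0]]' 40
python3 - <<'E'
from h import *
go([.45,.22,.22],100.6)
E
```

```text
time: 1.25
ee_pos: [0.4712, -0.3546, 0.2424]
ee_rot: [-3.082, 1.571, 0.244]
contact_force: [0.9, -1.1, -0.1]
opening: -0.0
cur jaw -79.4 tilt 0.00 q7 -0.78 TURN -0.000 (other way 3.141) SHIFT [  2.24 -56.87  -8.48] pos [ 0.4712 -0.3546  0.2424] F [ 0.9 -1.1 -0.1] open -0.0000 t 1.2
```

```bash
python3 -m creep '[[0,-3.8,-0.6,0,0,0,0],[0,-3.8,-0.6,0,0,0,0],[0,-3.8,-0.6,0,0,0,0],[0,-3.8,-0.6,0,0,0,0],[0,-3.8,-0.6,0,0,0,0],[0,-3.8,-0.6,0,0,0,0],[0,-3.8,-0.6,0,0,0,0],[0,-3.8,-0.6,0,0,0,0],[0,-3.8,-0.6,0,0,0,0],[0,-3.8,-0.6,0,0,0,0],[0,-3.8,-0.6,0,0,0,0],[0,-3.8,-0.6,0,0,0,0]]' >/dev/null
python3 -m creep '[[0.7,-3.8,-0.6,0,0,0,0],[0.7,-3.8,-0.6,0,0,0,0],[0.7,-3.7,-0.2,0,0,0,0],[0,0,0,0,0,0,0],[0,0,0,0,0,0,0]]'
python3 - <<'E'
from h import *
c=snap('wrist','w1.png')
go([.45,.22,.22],100.6)
for p in [(.438,.2435,.083),(.560,.266,.052),(.606,.229,.02),(.593,.318,.02)]: print(np.round(proj(c,p)))
E
```

```text
time: 2.67
ee_pos: [0.449, 0.222, 0.2208]
ee_rot: [-0.656, 1.569, 2.676]
contact_force: [0.1, -0.9, 0.7]
opening: 0.0001
cur jaw -79.3 tilt 0.05 q7 -1.96 TURN 0.002 (other way -3.140) SHIFT [ 0.11 -0.04 -0.02] pos [0.4498 0.2196 0.2211] F [ 0.2 -0.4 -0.2] open 0.0003 t 2.7
[229. 192.]
[230.  54.]
[277.  17.]
[186.  13.]
```

View pics/w1.png

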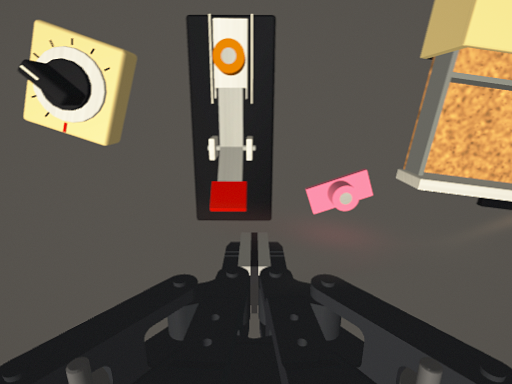

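```bash
python3 - <<'E'
from h import *
c=snap('wrist')
print('tail',pt(c,228.5,196,.083),'puckA',pt(c,230,56,.052))
q=[pt(c,*p,.02)[:2] for p in [(187,16),(275,16),(272,220),(197,220)]]
print(np.round(q,3),np.mean(q,0)); d=q[1]+q[0]-q[2]-q[3]; print(np.degrees(np.arctan2(d[1],d[0])),np.linalg.norm(d)/2)
print('clip pins',pt(c,212,149,.05),pt(c,250,149,.05))
print('knob',pt(c,68,90,.06),'end',pt(c,22,66,.079),'tick',pt(c,66,127,.035))
k=[pt(c,*p,.035)[:2] for p in [(37,21),(136,51),(118,146),(25,122)]];print(np.round(k,3),np.mean(k,0))
go([.445,.245,.094],100.6)
E
```

```text
tail [0.43503643 0.24115553 0.083     ] puckA [0.55942857 0.26275338 0.052     ]
[[0.592 0.314]
 [0.608 0.228]
 [0.395 0.187]
 [0.379 0.275]] [0.49344241 0.25109471]
10.575099347733026 0.21657369065608406
clip pins [0.47075505 0.26671394 0.05      ] [0.477909   0.22882167 0.05      ]
knob [0.50188041 0.40557798 0.06      ] end [0.51550723 0.43345101 0.079     ] tick [0.46281786 0.42190395 0.035     ]
[[0.558 0.451]
 [0.549 0.355]
 [0.453 0.367]
 [0.46  0.464]] [0.50510692 0.40930332]
cur jaw -79.5 tilt 0.06 q7 -1.96 TURN -0.001 (other way 3.141) SHIFT [12.73 -2.74  0.03] pos [0.4503 0.2182 0.2213] F [ 0.3 -0.4  0.5] open -0.0001 t 2.8
```

```bash
python3 -m creep '[[3,-1.2,0,0,0,0,0],[3,-1.2,0.1,0,0,0,0],[3,0,0,0,0,0,0],[3,0,0,0,0,0,0],[0.9,0,0,0,0,0,0],[0.7,0,0.6,0,0,0,0],[0.9,0,0.8,0,0,0,0]]'
python3 -m creep '[[0.9,0,0.7,0,0,0,0],[0.9,0,0.5,0,0,0,0],[0.9,0,0.4,0,0,0,0],[0,0,0,0,0,0,0],[0,0,0,0,0,0,0]]'
```

```text
time: 3.35
ee_pos: [0.435, 0.2385, 0.0775]
ee_rot: [3.104, 1.564, 0.143]
contact_force: [3.4, -0.6, 2.5]
opening: -0.0003
time: 3.77
ee_pos: [0.4182, 0.2365, 0.051]
ee_rot: [-3.009, 1.565, 0.314]
contact_force: [1.9, 0.2, 2.7]
opening: 0.0
```

```bash
python3 -m creep '[[0.3,0,0.2,0,0,0,0],[0.2,0,0,0,0,0,0],[0,0,0,0,0,0,0],[0,0,0,0,0,0,0]]'
python3 -m creep '[[0.3,0,0,0,0,0,0],[0,0,0,0,0,0,0],[0,0,0,0,0,0,0]]'
```

```text
time: 4.1
ee_pos: [0.4182, 0.2366, 0.05]
ee_rot: [-3.012, 1.559, 0.311]
contact_force: [-1.9, -3.8, 39.2]
opening: 0.0002
time: 4.35
ee_pos: [0.4183, 0.2367, 0.0496]
ee_rot: [-3.024, 1.558, 0.299]
contact_force: [-6.0, -7.3, 62.3]
opening: 0.0
```

```bash
python3 -m creep '[[-1,0,0,0,0,0,0],[-3,0,0,0,0,0,0],[-3.5,0,0,0,0,0,0],[-3.5,0,0,0,0,0,0],[-3.5,0,0,0,0,0,0],[-2,0,0,0,0,0,60],[0,0,0,0,0,0,60]]'
python3 - <<'E'
from h import *
go([.5597,.2632,.20],10.6)
E
```

```text
time: 4.93
ee_pos: [0.416, 0.2372, 0.2115]
ee_rot: [-2.817, 1.56, 0.507]
contact_force: [0.3, 0.7, 0.0]
opening: 0.0229
cur jaw -79.5 tilt 0.61 q7 -2.03 TURN 1.568 (other way -1.573) SHIFT [  1.3  -14.59  -0.09] pos [0.416  0.2372 0.2115] F [0.3 0.7 0. ] open 0.0229 t 4.9
```

```bash
cat >> h.py <<'E'
def level():
    s=manip.read_state(); M=R.from_euler('xyz',s['ee_rot']).as_matrix()
    a=np.cross(M[:,0],[0,0,-1]); print('LEVEL rotvec tool',(M.T@a).round(4))
E
python3 -m creep '[[0,0,0,0.12,0,0,60],[0,0,0,0.12,0,0,60]]'
python3 - <<'E'
from h import *
level();go([.5597,.2632,.20],10.6)
E
```

```text
time: 5.1
ee_pos: [0.4134, 0.2354, 0.2068]
ee_rot: [2.809, 1.571, -0.396]
contact_force: [-0.0, 0.0, -0.4]
opening: 0.048
LEVEL rotvec tool [ 0.     -0.0001 -0.    ]
cur jaw -93.6 tilt 0.01 q7 -2.24 TURN 1.323 (other way -1.819) SHIFT [  0.68 -14.9    0.04] pos [0.4134 0.2354 0.2068] F [-0.   0.  -0.4] open 0.0480 t 5.1
```

```bash
python3 -m creep '[[0,0,0,-0.121,0,0,60],[0,0,0,-0.121,0,0,60],[0,0,0,-0.121,0,0,60],[0,0,0,-0.121,0,0,60],[0,0,0,-0.121,0,0,60],[0,0,0,-0.121,0,0,60],[0,0,0,-0.121,0,0,60],[0,0,0,-0.121,0,0,60],[0,0,0,-0.121,0,0,60],[0,0,0,-0.121,0,0,60],[0,0,0,-0.121,0,0,60],[0,0,0,-0.121,0,0,60]]' >/dev/null
python3 -m creep '[[0,0,0,-0.122,0,0,60],[0,0,0,-0.122,0,0,60],[0,0,0,-0.122,0,0,60],[0,3,0,0,0,0,60],[0,3,0,0,0,0,60],[0,3,0,0,0,0,60],[0,3,0,0,0,0,60],[0,2.9,0,0,0,0,60],[0,0,0,0,0,0,60],[0,0,0,0,0,0,60],[0,0,0,0,0,0,60]]'
python3 - <<'E'
from h import *
c=snap('wrist','w2.png')
go([.5597,.2632,.06],10.6); print(proj(c,(.5597,.2632,.052)))
E
```

```text
time: 7.02
ee_pos: [0.5584, 0.2643, 0.2056]
ee_rot: [-1.312, 1.568, -2.691]
contact_force: [-0.9, -0.5, 0.5]
opening: 0.0513
cur jaw 11.0 tilt 0.14 q7 -0.60 TURN 0.008 (other way -3.134) SHIFT [14.59  0.16  0.16] pos [0.5581 0.2646 0.2059] F [-0.8 -0.4 -0.2] open 0.0513 t 7.1
(np.float64(256.2434905278201), np.float64(183.34076205544036))
```

View pics/w2.png

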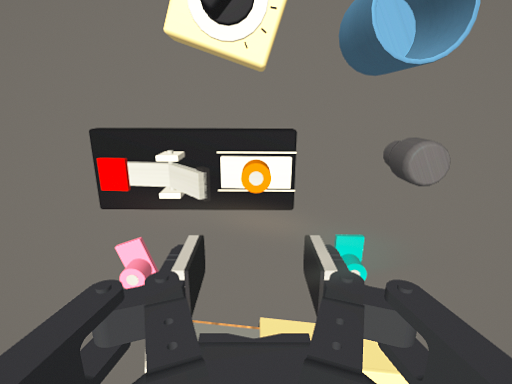

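```bash
python3 - <<'E'
from h import *
c=snap('wrist'); p=pt(c,256,178.5,.052); print(p, pt(c,219,173,.028),pt(c,292,173,.028))
go([p[0],p[1],.10],10.6)
E
```

```text
[0.55833956 0.26821713 0.052     ] [0.51983392 0.26095658 0.028     ] [0.59589364 0.27581953 0.028     ]
cur jaw 11.1 tilt 0.09 q7 -0.60 TURN 0.008 (other way -3.134) SHIFT [10.63  0.1  -0.34] pos [0.5581 0.2648 0.2063] F [ 0.1 -0.7 -0.3] open 0.0512 t 7.1
```

```bash
python3 -m creep '[[3,0.1,-0.2,0,0,0,60],[3,0,0,0,0,0,60],[3,0,0,0,0,0,60],[3,0,0,0,0,0,60],[2.6,0,0,0,0,0,60],[1,0,0,0,0,0,60],[0.5,0,0,0,0,0,60],[0.5,0,0,0,0,0,60],[0,0,0,0,0,0,60],[0,0,0,0,0,0,60]]'
python3 -m creep '[[0,0,0,0,0,0,0],[0,0,0,0,0,0,0],[0,0,0,0,0,0,0],[0,0,0,0,0,0,0],[0,0,0,0,0,0,0]]' 60
```

```text
time: 7.95
ee_pos: [0.5638, 0.2674, 0.0431]
ee_rot: [1.613, 1.563, 0.233]
contact_force: [4.7, -1.0, 4.3]
opening: 0.0514
time: 8.37
ee_pos: [0.5597, 0.2679, 0.0419]
ee_rot: [2.519, 1.57, 1.141]
contact_force: [0.6, -1.3, 8.6]
opening: 0.0283
```

```bash
python3 -m creep '[[-1,0,0,0,0,0,0],[-3,0,0,0,0,0,0],[-4,0,0,0,0,0,0],[-4,0,0,0,0,0,0],[-4,0,0,0,0,0,0],[0,0,0,0,0,0,0],[0,0,0,0,0,0,0]]'
python3 - <<'E'
from h import *
go([.50,.10,.20],3.5)
E
```

```text
time: 8.95
ee_pos: [0.5601, 0.2686, 0.2031]
ee_rot: [2.063, 1.566, 0.686]
contact_force: [-1.0, 0.9, -2.2]
opening: 0.028
cur jaw 11.1 tilt 0.26 q7 -0.61 TURN 0.132 (other way -3.010) SHIFT [ 0.24 -7.03 16.46] pos [0.5601 0.2686 0.2031] F [-1.   0.9 -2.2] open 0.0280 t 8.9
```

```bash
python3 -m creep '[[0,0,0,0.12,0,0,0],[-0.5,0,3.9,0,0,0,0],[-0.5,0,3.9,0,0,0,0],[-0.5,0,3.9,0,0,0,0],[-0.5,0,3.9,0,0,0,0],[-0.5,0,3.9,0,0,0,0],[-0.5,0,3.9,0,0,0,0],[-0.5,0,3.9,0,0,0,0],[-0.5,0,3.9,0,0,0,0],[-0.5,0,3.9,0,0,0,0],[-0.5,0,3.9,0,0,0,0],[0,0,3,0,0,0,0]]'
python3 -m creep '[[0,0,0,0,0,0,0],[0,0,0,0,0,0,0],[0,0,0,0,0,0,0],[0,0,0,0,0,0,0]]'
python3 - <<'E'
from h import *
c=snap('wrist','w3.png')
go([.50,.10,.20],3.5)
E
```

```text
time: 9.95
ee_pos: [0.5888, -0.1557, 0.2486]
ee_rot: [-1.406, 1.567, -2.908]
contact_force: [1.0, -0.6, -0.8]
opening: 0.0276
time: 10.28
ee_pos: [0.5897, -0.149, 0.2492]
ee_rot: [-2.363, 1.567, 2.425]
contact_force: [0.2, -0.4, -0.0]
opening: 0.028
cur jaw 4.3 tilt 0.15 q7 0.01 TURN 0.015 (other way -3.127) SHIFT [  5.02  -7.46 -25.4 ] pos [ 0.59   -0.1491  0.2496] F [ 0.1  0.7 -1.1] open 0.0279 t 10.3
```

View pics/w3.png

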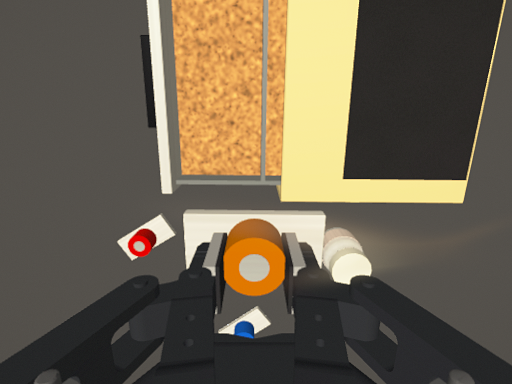

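```bash
python3 - <<'E'
from h import *
c=snap('wrist')
for n,q,z in [('outer',[(147,0),(163,193)],.059),('inner',[(159,0),(174,192)],.059),('div',[(265,0),(264,180)],.04),('side',[(176,181),(280,181)],.04),('cabfront',[(288,0),(281,200)],.075),('cabside',[(281,201),(463,202)],.075),('lip',[(141,36),(150,126)],.056)]:
    a,b=[pt(c,*p,z) for p in q]; d=b-a; print(n,a.round(4)[:2],b.round(4)[:2],np.degrees(np.arctan2(d[1],d[0])).round(2))
for u,v in [(120,237),(140,243)]: print(pt(c,u,v,.03))
print('held puck',[pt(c,253,267,z).round(3) for z in (.25,.255)])
E
```

```text
outer [0.4747 0.012 ] [ 0.4883 -0.1785] -85.92
inner [0.4861 0.0128] [ 0.5007 -0.1764] -85.6
div [0.5867 0.0261] [ 0.6016 -0.1594] -85.43
side [ 0.4981 -0.1685] [ 0.6205 -0.1591] 4.36
cabfront [0.6072 0.017 ] [ 0.6199 -0.1717] -86.13
cabside [ 0.62   -0.1728] [ 0.8166 -0.159 ] 4.04
lip [ 0.4671 -0.019 ] [ 0.4742 -0.1057] -85.3
[ 0.42382809 -0.25091526  0.03      ]
[ 0.44927872 -0.25741089  0.03      ]
held puck [array([ 0.589, -0.154,  0.25 ]), array([ 0.589, -0.151,  0.255])]
```

```bash
python3 - <<'E'
from h import *
go([.535,.027,.034],4.2)
E
```

```text
cur jaw 4.3 tilt 0.10 q7 0.01 TURN 0.002 (other way -3.139) SHIFT [ 21.62  -4.19 -17.96] pos [ 0.5902 -0.1494  0.2499] F [ 0.8 -0.8 -0.8] open 0.0278 t 10.4
```

```bash
python3 -m creep '[[1,-0.7,-3,0,0,0,0],[1,-0.7,-3,0,0,0,0],[1,-0.7,-3,0,0,0,0],[2,-0.7,-3,0,0,0,0],[2,-0.7,-3,0,0,0,0],[3,-0.7,-3,0,0,0,0],[2,0,0,0,0,0,0],[0,0,0,0,0,0,0],[0,0,0,0,0,0,0],[0,0,0,0,0,0,0]]'
python3 - <<'E'
from h import *
go([.535,.027,.034],4.2)
E
```

```text
time: 11.22
ee_pos: [0.5372, 0.0233, 0.1324]
ee_rot: [1.318, 1.568, -0.182]
contact_force: [-0.1, -0.5, -0.9]
opening: 0.0277
cur jaw 4.1 tilt 0.14 q7 -0.40 TURN -0.003 (other way 3.139) SHIFT [ 9.84 -0.21 -0.39] pos [0.5372 0.0233 0.1324] F [-0.1 -0.5 -0.9] open 0.0277 t 11.2
```

```bash
python3 -m creep '[[2.5,-0.2,-0.3,0,0,0,0],[2.5,0,0,0,0,0,0],[2.5,0,0,0,0,0,0],[1,0,0,0,0,0,0],[0,0,0,0,0,0,0],[0,0,0,0,0,0,0],[0,0,0,0,0,0,0]]'
python3 - <<'E'
from h import *
go([.535,.027,.032],4.2)
E
```

```text
time: 11.8
ee_pos: [0.5353, 0.0268, 0.048]
ee_rot: [1.62, 1.567, 0.12]
contact_force: [-0.7, 0.2, -0.9]
opening: 0.028
cur jaw 4.1 tilt 0.21 q7 -0.48 TURN -0.002 (other way 3.139) SHIFT [ 1.6  -0.04 -0.02] pos [0.5353 0.0268 0.048 ] F [-0.7  0.2 -0.9] open 0.0280 t 11.8
```

```bash
python3 -m creep '[[0.8,0,0,0,0,0,0],[0.5,0,0,0,0,0,0],[0.3,0,0,0,0,0,0],[0,0,0,0,0,0,0],[0,0,0,0,0,0,0]]'
python3 -m creep '[[0,0,0,0,0,0,50],[0,0,0,0,0,0,50],[0,0,0,0,0,0,50],[-0.5,0,0,0,0,0,50],[-2,0,0,0,0,0,50],[-4,0,0,0,0,0,50],[-4,0,0,0,0,0,50],[-4,0,0,0,0,0,50],[-2,0,0,0,0,0,50],[0,0,0,0,0,0,50],[0,0,0,0,0,0,50]]'
python3 - <<'E'
from h import *
c=snap('top');
for k,v in mounts(c,dict(b=(350,211),c=(347,245),d=(388,199),e=(391,247))).items(): print(k,*v)
for j in (154,-26): go([.557,-.272,.20],j)
E
```

```text
time: 12.22
ee_pos: [0.5354, 0.0268, 0.0318]
ee_rot: [1.401, 1.567, -0.098]
contact_force: [1.1, -1.0, 7.8]
opening: 0.0278
time: 13.13
ee_pos: [0.5341, 0.0268, 0.1966]
ee_rot: [1.483, 1.568, -0.016]
contact_force: [-0.4, -0.3, -1.1]
opening: 0.0431
b [ 557. -271.] [39. 77.] 154.2 [350.1 210.5] [ 0.556 -0.271]
c [ 450. -259.] [77. 40.] 36.0 [346.9 244.7] [ 0.451 -0.258]
d [ 595. -398.] [78. 44.] 41.69999999999999 [389.8 198.7] [ 0.593 -0.397]
e [ 444. -399.] [79. 38.] 73.5 [392.6 246.7] [ 0.445 -0.399]
cur jaw 4.1 tilt 0.05 q7 -0.35 TURN 0.526 (other way -2.616) SHIFT [-0.48 15.24 25.78] pos [0.5331 0.0265 0.1951] F [-1.2  1.   0.2] open 0.0429 t 13.2
cur jaw 4.1 tilt 0.05 q7 -0.35 TURN 0.526 (other way -2.616) SHIFT [-0.48 15.24 25.78] pos [0.5331 0.0265 0.1951] F [-1.2  1.   0.2] open 0.0429 t 13.2
```

```bash
cat >> h.py <<'E'
def wm(xy,zt=0,w=70,th=150,save=None):
    c=snap('wrist',save); u,v=proj(c,(xy[0],xy[1],zt+.02)); print('seed',round(u),round(v))
    u=min(max(u,w),511-w); v=min(max(v,w),383-w)
    for k,r in mounts(c,dict(m=(u,v)),th=th,w=w,zt=zt).items(): print(*r)
E
python3 -m creep '[[0,0,0,0.125,0,0,50],[0,0,0,0.125,0,0,50],[0,0,0,0.125,0,0,50],[0,0,0,0.125,0,0,50],[0,1.9,3.2,0.02,0,0,50],[0,1.9,3.2,0,0,0,50],[0,1.9,3.2,0,0,0,50],[0,1.9,3.2,0,0,0,50],[0,1.9,3.2,0,0,0,50],[0,1.9,3.2,0,0,0,50],[0,1.9,3.2,0,0,0,50],[0,1.9,3.2,0,0,0,50]]'
python3 -m creep '[[0,0,0,0,0,0,50],[0,0,0,0,0,0,50],[0,0,0,0,0,0,50]]' >/dev/null
python3 - <<'E'
from h import *
wm((.557,-.272),save='w4.png'); go([.557,-.272,.022],154)
E
```

```text
time: 14.18
ee_pos: [0.5591, -0.2711, 0.1927]
ee_rot: [-1.499, 1.566, 2.765]
contact_force: [1.1, 0.4, 0.5]
opening: 0.0426
seed 254 181
[ 554. -274.] [38. 75.] 154.3 [253.1 184.3] [ 0.555 -0.273]
cur jaw -25.5 tilt 0.22 q7 -0.26 TURN 0.008 (other way -3.133) SHIFT [17.18 -0.02  0.57] pos [ 0.5601 -0.2674  0.1938] F [0.6 0.1 0.1] open 0.0429 t 14.5
```

View pics/w4.png

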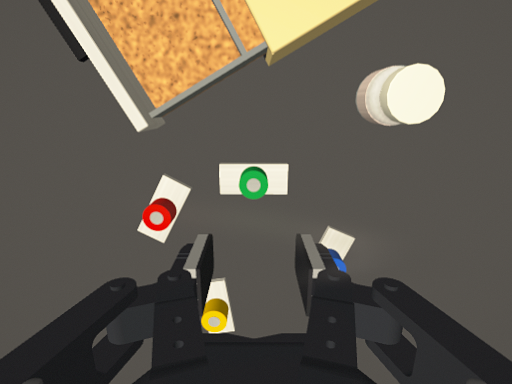

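```bash
python3 - <<'E'
from h import *
go([.555,-.2733,.021],154.3)
E
```

```text
cur jaw -25.5 tilt 0.22 q7 -0.26 TURN 0.003 (other way -3.139) SHIFT [17.28 -0.15  0.78] pos [ 0.5601 -0.2674  0.1938] F [0.6 0.1 0.1] open 0.0429 t 14.5
```

```bash
python3 -m creep '[[3,-0.1,0.4,0,0,0,50],[3,0,0.3,0,0,0,50],[3,0,0,0,0,0,50],[3,0,0,0,0,0,50],[1,0,0,0,0,0,50],[0,0,0,0,0,0,50],[0,0,0,0,0,0,50],[0,0,0,0,0,0,50]]'
python3 - <<'E'
from h import *
go([.555,-.2733,.021],154.3)
E
```

```text
time: 15.15
ee_pos: [0.5583, -0.2752, 0.0673]
ee_rot: [1.757, 1.567, -0.26]
contact_force: [-0.1, 0.3, 0.6]
opening: 0.0425
cur jaw -25.6 tilt 0.22 q7 -0.31 TURN 0.002 (other way -3.140) SHIFT [ 4.63 -0.4  -0.02] pos [ 0.5583 -0.2752  0.0673] F [-0.1  0.3  0.6] open 0.0425 t 15.2
```

```bash
python3 -m creep '[[2,-0.3,0,0,0,0,50],[1.6,0,0,0,0,0,50],[0.6,0,0,0,0,0,50],[0.3,0,0,0,0,0,50],[0,0,0,0,0,0,50]]'
python3 -m creep '[[0,0,0,0,0,0,0],[0,0,0,0,0,0,0],[0,0,0,0,0,0,0],[0,0,0,0,0,0,0],[0,0,0,0,0,0,0]]' 60
python3 -m creep '[[-1,0,0,0,0,0,0],[-3,0,0,0,0,0,0],[-4,0,0,0,0,0,0],[-4,0,0,0,0,0,0],[-2,0,0,0,0,0,0],[0,0,0,0,0,0,0],[0,0,0,0,0,0,0]]'
python3 - <<'E'
from h import *
go([.538,-.0144,.10],4.2)
E
```

```text
time: 15.57
ee_pos: [0.5546, -0.2744, 0.0211]
ee_rot: [1.716, 1.569, -0.303]
contact_force: [-0.3, -0.7, -0.4]
opening: 0.0428
time: 15.98
ee_pos: [0.5551, -0.2746, 0.0219]
ee_rot: [1.657, 1.568, -0.362]
contact_force: [-0.0, 0.8, 6.0]
opening: 0.0279
time: 16.57
ee_pos: [0.5541, -0.2745, 0.1617]
ee_rot: [1.509, 1.568, -0.51]
contact_force: [-0.7, -0.4, -1.4]
opening: 0.0282
cur jaw -25.7 tilt 0.14 q7 -0.26 TURN -0.521 (other way 2.620) SHIFT [  6.14   0.29 -26.06] pos [ 0.5541 -0.2745  0.1617] F [-0.7 -0.4 -1.4] open 0.0282 t 16.6
```

```bash
python3 -m creep '[[0,0,0,-0.104,0,0,0],[0,0,0,-0.104,0,0,0],[0,0,0,-0.104,0,0,0],[0,0,0,-0.104,0,0,0],[0,0,0,-0.104,0,0,0],[0,0,-3.7,0,0,0,0],[0,0,-3.7,0,0,0,0],[0,0,-3.7,0,0,0,0],[0,0,-3.7,0,0,0,0],[0.5,0,-3.7,0,0,0,0],[1.5,0.1,-3.7,0,0,0,0],[2,0.1,-3.7,0,0,0,0]]'
python3 -m creep '[[1.5,0,0,0,0,0,0],[0,0,0,0,0,0,0],[0,0,0,0,0,0,0],[0,0,0,0,0,0,0],[0,0,0,0,0,0,0]]'
python3 - <<'E'
from h import *
go([.538,-.0144,.032],4.2)
E
```

```text
time: 17.57
ee_pos: [0.5364, -0.0147, 0.1195]
ee_rot: [-1.864, 1.57, 2.92]
contact_force: [0.3, 0.7, -1.5]
opening: 0.0278
time: 17.98
ee_pos: [0.5375, -0.0179, 0.1057]
ee_rot: [0.348, 1.57, -1.153]
contact_force: [0.0, 0.2, -1.0]
opening: 0.0279
cur jaw 3.9 tilt 0.05 q7 -0.34 TURN -0.004 (other way 3.137) SHIFT [ 7.37  0.07 -0.36] pos [ 0.5375 -0.0179  0.1057] F [ 0.   0.2 -1. ] open 0.0279 t 18.0
```

```bash
python3 -m creep '[[3,0.1,-0.3,0,0,0,0],[2.2,0,0,0,0,0,0],[0.8,0,0,0,0,0,0],[0,0,0,0,0,0,0],[0,0,0,0,0,0,0],[0,0,0,0,0,0,0]]'
python3 - <<'E'
from h import *
go([.538,-.0144,.032],4.2)
E
```

```text
time: 18.48
ee_pos: [0.5392, -0.0134, 0.0468]
ee_rot: [1.558, 1.568, 0.059]
contact_force: [0.4, -0.3, -1.1]
opening: 0.0281
cur jaw 4.1 tilt 0.16 q7 -0.41 TURN -0.002 (other way 3.139) SHIFT [ 1.48 -0.13  0.09] pos [ 0.5392 -0.0134  0.0468] F [ 0.4 -0.3 -1.1] open 0.0281 t 18.5
```

Next after release: red (c), at (.451,-.258), yaw 36°? I'll check the picture from above it.

```bash
python3 -m creep '[[0.8,0,0.1,0,0,0,0],[0.5,0,0,0,0,0,0],[0.2,0,0,0,0,0,0],[0,0,0,0,0,0,0],[0,0,0,0,0,0,0]]'
python3 -m creep '[[0,0,0,0,0,0,50],[0,0,0,0,0,0,50],[0,0,0,0,0,0,50],[-0.5,0,0,0,0,0,50],[-2,0,0,0,0,0,50],[-4,0,0,0,0,0,50],[-4,0,0,0,0,0,50],[-4,0,0,0,0,0,50],[-2,0,0,0,0,0,50],[0,0,0,0,0,0,50],[0,0,0,0,0,0,50]]'
python3 - <<'E'
from h import *
c=snap('top','top2.png');
for k,v in mounts(c,dict(c=(347,245),d=(388,199),e=(391,247))).items(): print(k,*v)
go([.451,-.258,.20],36)
E
```

```text
time: 18.9
ee_pos: [0.5397, -0.0144, 0.0318]
ee_rot: [1.299, 1.567, -0.2]
contact_force: [0.1, -1.2, 5.7]
opening: 0.028
time: 19.82
ee_pos: [0.5385, -0.0141, 0.1968]
ee_rot: [1.388, 1.568, -0.111]
contact_force: [-0.3, 0.1, -0.9]
opening: 0.0428
c [ 450. -259.] [77. 40.] 35.599999999999994 [346.9 244.7] [ 0.451 -0.258]
d [ 595. -398.] [78. 44.] 41.69999999999999 [389.7 198.7] [ 0.593 -0.396]
e [ 444. -400.] [79. 39.] 73.6 [392.7 246.7] [ 0.445 -0.399]
cur jaw 4.1 tilt 0.05 q7 -0.27 TURN -0.556 (other way 2.585) SHIFT [ -0.46 -21.32  14.63] pos [ 0.5375 -0.0143  0.1953] F [-0.5 -0.3 -0. ] open 0.0426 t 19.9
```

```bash
python3 -m creep '[[0,0,0,-0.111,0,0,50],[0,0,0,-0.111,0,0,50],[0,0,0,-0.111,0,0,50],[0,0,0,-0.111,0,0,50],[0,0,0,-0.111,0,0,50],[0,-3.05,2.1,0,0,0,50],[0,-3.05,2.1,0,0,0,50],[0,-3.05,2.1,0,0,0,50],[0,-3.05,2.1,0,0,0,50],[0,-3.05,2.1,0,0,0,50],[0,-3.05,2.1,0,0,0,50],[0,-3.05,2.1,0,0,0,50]]'
python3 -m creep '[[0,0,0,0,0,0,50],[0,0,0,0,0,0,50],[0,0,0,0,0,0,50],[0,0,0,0,0,0,50]]' >/dev/null
python3 - <<'E'
from h import *
wm((.451,-.258)); go([.451,-.258,.07],35.8)
E
```

```text
time: 20.87
ee_pos: [0.4493, -0.2595, 0.1935]
ee_rot: [-2.741, 1.566, 2.599]
contact_force: [0.5, -1.1, 0.2]
opening: 0.0429
seed 253 179
[ 449. -262.] [75. 41.] 36.2 [249.5 179.4] [ 0.448 -0.26 ]
cur jaw 36.1 tilt 0.10 q7 0.66 TURN 0.006 (other way -3.136) SHIFT [12.5  -0.18  0.1 ] pos [ 0.4519 -0.2563  0.195 ] F [-0.8 -0.2 -0.1] open 0.0427 t 21.2
```

```bash
python3 -m creep '[[3,-0.5,0.2,0,0,0,50],[3,0,0,0,0,0,50],[3,0,0,0,0,0,50],[3,0,0,0,0,0,50],[1,0,0,0,0,0,50],[0,0,0,0,0,0,50],[0,0,0,0,0,0,50],[0,0,0,0,0,0,50]]'
python3 - <<'E'
from h import *
go([.4485,-.261,.021],36)
E
```

```text
time: 21.92
ee_pos: [0.4502, -0.2627, 0.0671]
ee_rot: [0.63, 1.568, -0.313]
contact_force: [0.6, -0.2, 0.4]
opening: 0.0428
cur jaw 36.0 tilt 0.19 q7 0.51 TURN -0.000 (other way 3.141) SHIFT [ 4.6  -0.05 -0.25] pos [ 0.4502 -0.2627  0.0671] F [ 0.6 -0.2  0.4] open 0.0428 t 21.9
```

```bash
python3 -m creep '[[2,0,-0.2,0,0,0,50],[1.6,0,0,0,0,0,50],[0.6,0,0,0,0,0,50],[0.3,0,0,0,0,0,50],[0,0,0,0,0,0,50]]'
python3 -m creep '[[0,0,0,0,0,0,0],[0,0,0,0,0,0,0],[0,0,0,0,0,0,0],[0,0,0,0,0,0,0],[0,0,0,0,0,0,0]]' 60
python3 -m creep '[[-1,0,0,0,0,0,0],[-3,0,0,0,0,0,0],[-4,0,0,0,0,0,0],[-4,0,0,0,0,0,0],[-2,0,0,0,0,0,0],[0,0,0,0,0,0,0],[0,0,0,0,0,0,0]]'
python3 - <<'E'
from h import *
go([.541,-.0563,.10],4.2)
E
```

```text
time: 22.33
ee_pos: [0.448, -0.2615, 0.0211]
ee_rot: [0.549, 1.569, -0.395]
contact_force: [0.2, -0.2, -0.6]
opening: 0.0427
time: 22.75
ee_pos: [0.4485, -0.2616, 0.0218]
ee_rot: [0.505, 1.568, -0.439]
contact_force: [-1.3, 0.6, 6.8]
opening: 0.0279
time: 23.33
ee_pos: [0.4476, -0.2617, 0.1619]
ee_rot: [0.248, 1.568, -0.697]
contact_force: [0.7, -0.6, -0.8]
opening: 0.0282
cur jaw 35.9 tilt 0.15 q7 0.63 TURN 0.553 (other way -2.588) SHIFT [  6.17  10.81 -19.81] pos [ 0.4476 -0.2617  0.1619] F [ 0.7 -0.6 -0.8] open 0.0282 t 23.3
```

```bash
python3 -m creep '[[0,0,0,0.111,0,0,0],[0,0,0,0.111,0,0,0],[0,0,0,0.111,0,0,0],[0,0,0,0.111,0,0,0],[0,0,0,0.111,0,0,0],[0,1.54,-2.8,0,0,0,0],[0,1.54,-2.8,0,0,0,0],[0,1.54,-2.8,0,0,0,0],[0,1.54,-2.8,0,0,0,0],[0,1.54,-2.8,0,0,0,0],[2,1.54,-2.8,0,0,0,0],[2,1.54,-2.8,0,0,0,0]]'
python3 -m creep '[[1.5,0,0,0,0,0,0],[0,0,0,0,0,0,0],[0,0,0,0,0,0,0],[0,0,0,0,0,0,0],[0,0,0,0,0,0,0]]'
python3 - <<'E'
from h import *
go([.541,-.0563,.032],4.2)
E
```

```text
time: 24.33
ee_pos: [0.5408, -0.0569, 0.1192]
ee_rot: [-1.212, 1.57, -2.711]
contact_force: [1.4, -0.4, -1.8]
opening: 0.0283
time: 24.75
ee_pos: [0.5408, -0.0597, 0.1059]
ee_rot: [0.276, 1.57, -1.226]
contact_force: [0.3, -0.9, 0.2]
opening: 0.028
cur jaw 4.0 tilt 0.06 q7 -0.26 TURN -0.004 (other way 3.138) SHIFT [ 7.39  0.05 -0.35] pos [ 0.5408 -0.0597  0.1059] F [ 0.3 -0.9  0.2] open 0.0280 t 24.8
```

```bash
python3 -m creep '[[3,0,-0.25,0,0,0,0],[2.2,0,0,0,0,0,0],[0.8,0,0,0,0,0,0],[0,0,0,0,0,0,0],[0,0,0,0,0,0,0],[0,0,0,0,0,0,0]]'
python3 - <<'E'
from h import *
go([.541,-.0563,.032],4.2)
E
```

```text
time: 25.25
ee_pos: [0.5418, -0.0559, 0.0469]
ee_rot: [1.484, 1.568, -0.016]
contact_force: [0.1, 0.3, -2.5]
opening: 0.028
cur jaw 4.1 tilt 0.16 q7 -0.32 TURN -0.002 (other way 3.140) SHIFT [ 1.49 -0.08  0.03] pos [ 0.5418 -0.0559  0.0469] F [ 0.1  0.3 -2.5] open 0.0280 t 25.2
```

```bash
python3 -m creep '[[0.8,0,0,0,0,0,0],[0.5,0,0,0,0,0,0],[0.2,0,0,0,0,0,0],[0,0,0,0,0,0,0],[0,0,0,0,0,0,0]]'
python3 -m creep '[[0,0,0,0,0,0,50],[0,0,0,0,0,0,50],[0,0,0,0,0,0,50],[-0.5,0,0,0,0,0,50],[-2,0,0,0,0,0,50],[-4,0,0,0,0,0,50],[-4,0,0,0,0,0,50],[-4,0,0,0,0,0,50],[-2,0,0,0,0,0,50],[0,0,0,0,0,0,50],[0,0,0,0,0,0,50]]'
python3 - <<'E'
from h import *
c=snap('top','top3.png');
for k,v in mounts(c,dict(d=(388,199),e=(391,247))).items(): print(k,*v)
go([.595,-.398,.20],41.7)
E
```

```text
time: 25.67
ee_pos: [0.5422, -0.0556, 0.0318]
ee_rot: [1.341, 1.567, -0.158]
contact_force: [0.0, -0.6, 7.0]
opening: 0.0278
time: 26.58
ee_pos: [0.541, -0.0557, 0.1968]
ee_rot: [1.3, 1.568, -0.199]
contact_force: [-0.1, -0.2, -0.5]
opening: 0.0426
d [ 595. -398.] [77. 44.] 41.400000000000006 [389.8 198.7] [ 0.593 -0.397]
e [ 444. -399.] [79. 39.] 73.6 [392.7 246.7] [ 0.445 -0.399]
cur jaw 4.1 tilt 0.05 q7 -0.19 TURN -0.656 (other way 2.486) SHIFT [ -0.46 -18.66  29.21] pos [ 0.54   -0.0558  0.1953] F [ 0.2  0.6 -0.6] open 0.0426 t 26.6
```

View pics/top3.png

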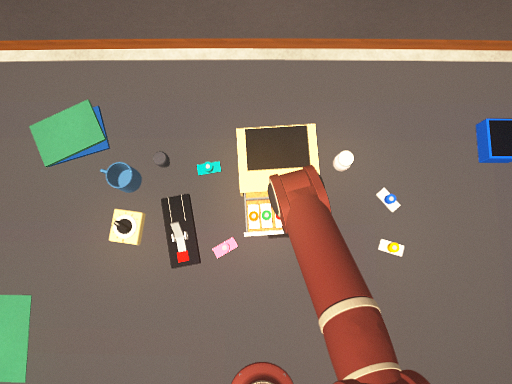

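```bash
python3 -m creep '[[0,0,0,-0.11,0,0,50],[0,0,0,-0.11,0,0,50],[0,0,0,-0.11,0,0,50],[0,0,0,-0.11,0,0,50],[0,0,0,-0.11,0,0,50],[0,0,0,-0.11,0,0,50],[0,-1.87,2.92,0,0,0,50],[0,-1.87,2.92,0,0,0,50],[0,-1.87,2.92,0,0,0,50],[0,-1.87,2.92,0,0,0,50],[0,-1.87,2.92,0,0,0,50],[0,-1.87,2.92,0,0,0,50]]'
python3 -m creep '[[0,-1.87,2.92,0,0,0,50],[0,-1.87,2.92,0,0,0,50],[0,-1.87,2.92,0,0,0,50],[0,-1.87,2.92,0,0,0,50],[0,0,0,0,0,0,50],[0,0,0,0,0,0,50],[0,0,0,0,0,0,50],[0,0,0,0,0,0,50],[0,0,0,0,0,0,50]]'
python3 - <<'E'
from h import *
wm((.595,-.398)); go([.595,-.398,.07],41.7)
E
```

```text
time: 27.63
ee_pos: [0.573, -0.2624, 0.1929]
ee_rot: [-2.657, 1.566, 2.788]
contact_force: [0.9, 0.2, -0.1]
opening: 0.0428
time: 28.38
ee_pos: [0.5971, -0.3955, 0.1952]
ee_rot: [2.872, 1.569, 2.037]
contact_force: [-0.0, 0.2, 0.2]
opening: 0.0429
seed 251 178
[ 593. -399.] [76. 40.] 40.7 [249.3 177. ] [ 0.592 -0.398]
cur jaw 42.1 tilt 0.05 q7 0.93 TURN 0.007 (other way -3.135) SHIFT [12.54 -0.3   0.03] pos [ 0.5971 -0.3959  0.1954] F [ 0.6 -0.2  0.6] open 0.0428 t 28.4
```

```bash
python3 -m creep '[[3,-0.5,-0.1,0.015,0,0,50],[3,0,0,0,0,0,50],[3,0,0,0,0,0,50],[3,0,0,0,0,0,50],[1,0,0,0,0,0,50],[0,0,0,0,0,0,50],[0,0,0,0,0,0,50],[0,0,0,0,0,0,50]]'
python3 - <<'E'
from h import *
go([.5925,-.3985,.021],41)
E
```

```text
time: 29.1
ee_pos: [0.5942, -0.4005, 0.0682]
ee_rot: [0.508, 1.566, -0.345]
contact_force: [1.1, -0.5, 0.5]
opening: 0.0429
cur jaw 41.1 tilt 0.27 q7 0.85 TURN 0.002 (other way -3.140) SHIFT [ 4.72 -0.01 -0.28] pos [ 0.5942 -0.4005  0.0682] F [ 1.1 -0.5  0.5] open 0.0429 t 29.1
```

```bash
python3 -m creep '[[2,0,-0.2,0,0,0,50],[1.7,0,0,0,0,0,50],[0.6,0,0,0,0,0,50],[0.3,0,0,0,0,0,50],[0,0,0,0,0,0,50]]'
python3 -m creep '[[0,0,0,0,0,0,0],[0,0,0,0,0,0,0],[0,0,0,0,0,0,0],[0,0,0,0,0,0,0],[0,0,0,0,0,0,0]]' 60
python3 -m creep '[[-1,0,0,0,0,0,0],[-3,0,0,0,0,0,0],[-4,0,0,0,0,0,0],[-4,0,0,0,0,0,0],[-2,0,0,0,0,0,0],[0,0,0,0,0,0,0],[0,0,0,0,0,0,0]]'
python3 - <<'E'
from h import *
go([.544,-.0982,.10],4.2)
E
```

```text
time: 29.52
ee_pos: [0.5917, -0.3991, 0.0204]
ee_rot: [0.473, 1.569, -0.381]
contact_force: [-0.9, -0.2, 0.3]
opening: 0.0425
time: 29.93
ee_pos: [0.5924, -0.3992, 0.0215]
ee_rot: [0.452, 1.567, -0.402]
contact_force: [-0.1, 0.0, 6.2]
opening: 0.0282
time: 30.52
ee_pos: [0.5913, -0.399, 0.1611]
ee_rot: [0.201, 1.568, -0.653]
contact_force: [-0.3, 0.6, -2.5]
opening: 0.0281
cur jaw 41.1 tilt 0.14 q7 0.90 TURN 0.644 (other way -2.498) SHIFT [  6.06  -2.53 -30.35] pos [ 0.5913 -0.399   0.1611] F [-0.3  0.6 -2.5] open 0.0281 t 30.5
```

```bash
python3 -m creep '[[0,0,0,0.107,0,0,0],[0,0,0,0.107,0,0,0],[0,0,0,0.107,0,0,0],[0,0,0,0.107,0,0,0],[0,0,0,0.107,0,0,0],[0,0,0,0.107,0,0,0],[0,-0.28,-3.37,0,0,0,0],[0,-0.28,-3.37,0,0,0,0],[0,-0.28,-3.37,0,0,0,0],[0,-0.28,-3.37,0,0,0,0],[0,-0.28,-3.37,0,0,0,0],[0,-0.28,-3.37,0,0,0,0]]'
python3 -m creep '[[1,-0.28,-3.37,0,0,0,0],[2,-0.28,-3.37,0,0,0,0],[2,-0.28,-3.37,0,0,0,0],[0.5,0,0,0,0,0,0],[0,0,0,0,0,0,0],[0,0,0,0,0,0,0],[0,0,0,0,0,0,0],[0,0,0,0,0,0,0]]'
python3 - <<'E'
from h import *
go([.544,-.0982,.032],4.2)
E
```

```text
time: 31.52
ee_pos: [0.5567, -0.197, 0.1572]
ee_rot: [-1.905, 1.566, 2.882]
contact_force: [1.5, -0.3, -1.6]
opening: 0.0282
time: 32.18
ee_pos: [0.5434, -0.1003, 0.1045]
ee_rot: [0.331, 1.57, -1.168]
contact_force: [0.7, 0.3, -1.1]
opening: 0.028
cur jaw 4.1 tilt 0.06 q7 -0.20 TURN -0.001 (other way 3.140) SHIFT [ 7.25  0.07 -0.21] pos [ 0.5434 -0.1003  0.1045] F [ 0.7  0.3 -1.1] open 0.0280 t 32.2
```

```bash
python3 -m creep '[[3,0,-0.1,0,0,0,0],[2.2,0,0,0,0,0,0],[0.6,0,0,0,0,0,0],[0,0,0,0,0,0,0],[0,0,0,0,0,0,0],[0,0,0,0,0,0,0]]'
python3 - <<'E'
from h import *
go([.544,-.0982,.032],4.2)
E
```

```text
time: 32.68
ee_pos: [0.5443, -0.0976, 0.0478]
ee_rot: [1.433, 1.568, -0.063]
contact_force: [-0.2, 0.1, -1.6]
opening: 0.0282
cur jaw 4.3 tilt 0.17 q7 -0.25 TURN 0.001 (other way -3.141) SHIFT [ 1.58 -0.04  0.05] pos [ 0.5443 -0.0976  0.0478] F [-0.2  0.1 -1.6] open 0.0282 t 32.7
```

```bash
python3 -m creep '[[0.9,0,0,0,0,0,0],[0.5,0,0,0,0,0,0],[0.2,0,0,0,0,0,0],[0,0,0,0,0,0,0],[0,0,0,0,0,0,0]]'
python3 -m creep '[[0,0,0,0,0,0,50],[0,0,0,0,0,0,50],[0,0,0,0,0,0,50],[-0.5,0,0,0,0,0,50],[-2,0,0,0,0,0,50],[-4,0,0,0,0,0,50],[-4,0,0,0,0,0,50],[-4,0,0,0,0,0,50],[-2,0,0,0,0,0,50],[0,0,0,0,0,0,50],[0,0,0,0,0,0,50]]'
python3 - <<'E'
from h import *
c=snap('top');
for k,v in mounts(c,dict(e=(391,247))).items(): print(k,*v)
go([.444,-.399,.20],73.6)
E
```

```text
time: 33.1
ee_pos: [0.5442, -0.0973, 0.0313]
ee_rot: [1.29, 1.568, -0.206]
contact_force: [-0.6, -0.1, 5.4]
opening: 0.0282
time: 34.02
ee_pos: [0.5435, -0.0974, 0.1969]
ee_rot: [1.249, 1.568, -0.247]
contact_force: [0.2, -0.7, -1.1]
opening: 0.0422
e [ 444. -399.] [79. 38.] 73.5 [392.6 246.7] [ 0.445 -0.399]
cur jaw 4.3 tilt 0.05 q7 -0.12 TURN -1.210 (other way 1.932) SHIFT [ -0.46 -31.7   -0.93] pos [ 0.5424 -0.0975  0.1952] F [ 0.  -0.3 -1.1] open 0.0425 t 34.1
```

```bash
python3 -m creep '[[0,0,0,-0.121,0,0,50],[0,0,0,-0.121,0,0,50],[0,0,0,-0.121,0,0,50],[0,0,0,-0.121,0,0,50],[0,0,0,-0.121,0,0,50],[0,0,0,-0.121,0,0,50],[0,0,0,-0.121,0,0,50],[0,0,0,-0.121,0,0,50],[0,0,0,-0.121,0,0,50],[0,0,0,-0.121,0,0,50],[0,-3.5,-0.1,0,0,0,50],[0,-3.5,-0.1,0,0,0,50]]'
python3 -m creep '[[0,-3.5,-0.1,0,0,0,50],[0,-3.5,-0.1,0,0,0,50],[0,-3.5,-0.1,0,0,0,50],[0,-3.5,-0.1,0,0,0,50],[0,-3.5,-0.1,0,0,0,50],[0,-3.5,-0.1,0,0,0,50],[0,-3.5,-0.1,0,0,0,50],[0,0,0,0,0,0,50],[0,0,0,0,0,0,50],[0,0,0,0,0,0,50],[0,0,0,0,0,0,50]]'
python3 - <<'E'
from h import *
wm((.444,-.399)); go([.444,-.399,.07],73.5)
E
```

```text
time: 35.07
ee_pos: [0.5207, -0.1619, 0.1937]
ee_rot: [2.547, 1.567, 2.269]
contact_force: [0.6, -1.2, -0.4]
opening: 0.0427
time: 35.98
ee_pos: [0.4461, -0.3948, 0.1946]
ee_rot: [2.156, 1.568, 1.874]
contact_force: [-0.3, 0.1, -0.2]
opening: 0.0428
seed 250 177
[ 450. -403.] [163. 157.] 157.5 [246.7 176.7] [ 0.442 -0.401]
cur jaw 73.8 tilt 0.10 q7 1.43 TURN 0.006 (other way -3.136) SHIFT [12.5  -0.48 -0.1 ] pos [ 0.4463 -0.3948  0.195 ] F [ 0.5 -0.4 -0.7] open 0.0427 t 36.0
```

```bash
python3 - <<'E'
from h import *
wm((.444,-.399),w=50,th=190,save='w5.png'); wm((.444,-.399),w=50,th=215); go([.4425,-.401,.07],73.5)
E
```

```text
seed 250 177
[ 444. -402.] [75. 41.] 73.0 [246.8 176.2] [ 0.442 -0.401]
seed 250 177
[ 443. -402.] [76. 40.] 72.6 [246.9 176. ] [ 0.441 -0.401]
cur jaw 73.8 tilt 0.04 q7 1.43 TURN 0.005 (other way -3.136) SHIFT [12.54 -0.66 -0.21] pos [ 0.4464 -0.3954  0.1954] F [ 0.3  0.1 -0.4] open 0.0428 t 36.1
```

View pics/w5.png

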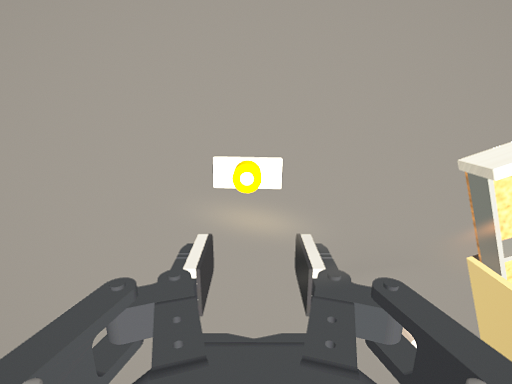

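```bash
python3 -m creep '[[3,-0.6,-0.1,0.01,0,0,50],[3,0,0,0,0,0,50],[3,0,0,0,0,0,50],[3,0,0,0,0,0,50],[1,0,0,0,0,0,50],[0,0,0,0,0,0,50],[0,0,0,0,0,0,50],[0,0,0,0,0,0,50]]'
python3 - <<'E'
from h import *
go([.443,-.4015,.021],73)
E
```

```text
time: 36.8
ee_pos: [0.4448, -0.4026, 0.0675]
ee_rot: [-0.173, 1.567, -0.469]
contact_force: [1.0, -0.9, -0.0]
opening: 0.043
cur jaw 73.1 tilt 0.22 q7 1.30 TURN 0.002 (other way -3.140) SHIFT [ 4.65  0.06 -0.22] pos [ 0.4448 -0.4026  0.0675] F [ 1.  -0.9 -0. ] open 0.0430 t 36.8
```

```bash
python3 -m creep '[[2,0,-0.1,0,0,0,50],[1.7,0,0,0,0,0,50],[0.6,0,0,0,0,0,50],[0.3,0,0,0,0,0,50],[0,0,0,0,0,0,50]]'
python3 -m creep '[[0,0,0,0,0,0,0],[0,0,0,0,0,0,0],[0,0,0,0,0,0,0],[0,0,0,0,0,0,0],[0,0,0,0,0,0,0]]' 60
python3 -m creep '[[-1,0,0,0,0,0,0],[-3,0,0,0,0,0,0],[-4,0,0,0,0,0,0],[-4,0,0,0,0,0,0],[-2,0,0,0,0,0,0],[0,0,0,0,0,0,0],[0,0,0,0,0,0,0]]'
python3 - <<'E'
from h import *
go([.547,-.1398,.10],4.2)
E
```

```text
time: 37.22
ee_pos: [0.4427, -0.4024, 0.0203]
ee_rot: [-0.19, 1.569, -0.486]
contact_force: [0.4, -0.7, 0.3]
opening: 0.043
time: 37.63
ee_pos: [0.4432, -0.4025, 0.0211]
ee_rot: [-0.261, 1.568, -0.556]
contact_force: [-1.0, 0.6, 6.6]
opening: 0.0279
time: 38.22
ee_pos: [0.4422, -0.4024, 0.1608]
ee_rot: [-0.596, 1.568, -0.891]
contact_force: [-0.2, -0.2, -1.7]
opening: 0.028
cur jaw 73.0 tilt 0.13 q7 1.40 TURN 1.202 (other way -1.940) SHIFT [  6.05  12.37 -25.44] pos [ 0.4422 -0.4024  0.1608] F [-0.2 -0.2 -1.7] open 0.0280 t 38.2
```

```bash
python3 -m creep '[[0,0,0,0.12,0,0,0],[0,0,0,0.12,0,0,0],[0,0,0,0.12,0,0,0],[0,0,0,0.12,0,0,0],[0,0,0,0.12,0,0,0],[0,0,0,0.12,0,0,0],[0,0,0,0.12,0,0,0],[0,0,0,0.12,0,0,0],[0,0,0,0.12,0,0,0],[0,0,0,0.12,0,0,0],[0,1.37,-2.83,0,0,0,0],[0,1.37,-2.83,0,0,0,0]]'
python3 -m creep '[[0,1.37,-2.83,0,0,0,0],[0,1.37,-2.83,0,0,0,0],[0,1.37,-2.83,0,0,0,0],[0,1.37,-2.83,0,0,0,0],[0.5,1.37,-2.83,0,0,0,0],[1.5,1.37,-2.83,0,0,0,0],[2.5,1.37,-2.83,0,0,0,0],[1,0,0,0,0,0,0],[0,0,0,0,0,0,0],[0,0,0,0,0,0,0],[0,0,0,0,0,0,0],[0,0,0,0,0,0,0]]'
python3 - <<'E'
from h import *
go([.547,-.1398,.032],4.2)
E
```

```text
time: 39.22
ee_pos: [0.4624, -0.3451, 0.1569]
ee_rot: [-1.806, 1.566, 2.975]
contact_force: [0.6, 0.9, -0.2]
opening: 0.0281
time: 40.22
ee_pos: [0.5457, -0.1409, 0.1048]
ee_rot: [0.213, 1.57, -1.286]
contact_force: [0.1, -0.7, -1.1]
opening: 0.0279
cur jaw 4.1 tilt 0.06 q7 -0.13 TURN -0.001 (other way 3.140) SHIFT [ 7.28  0.13 -0.11] pos [ 0.5457 -0.1409  0.1048] F [ 0.1 -0.7 -1.1] open 0.0279 t 40.2
```

```bash
python3 -m creep '[[3,0,0,0,0,0,0],[2.2,0,0,0,0,0,0],[0.6,0,0,0,0,0,0],[0,0,0,0,0,0,0],[0,0,0,0,0,0,0],[0,0,0,0,0,0,0]]'
python3 - <<'E'
from h import *
go([.547,-.1398,.032],4.2)
E
```

```text
time: 40.72
ee_pos: [0.5471, -0.1393, 0.048]
ee_rot: [1.368, 1.568, -0.128]
contact_force: [0.3, 0.4, -0.1]
opening: 0.0278
cur jaw 4.3 tilt 0.18 q7 -0.18 TURN 0.001 (other way -3.141) SHIFT [ 1.6  -0.02  0.05] pos [ 0.5471 -0.1393  0.048 ] F [ 0.3  0.4 -0.1] open 0.0278 t 40.7
```

```bash
python3 -m creep '[[0.9,0,0,0,0,0,0],[0.5,0,0,0,0,0,0],[0.2,0,0,0,0,0,0],[0,0,0,0,0,0,0],[0,0,0,0,0,0,0]]'
python3 -m creep '[[0,0,0,0,0,0,50],[0,0,0,0,0,0,50],[0,0,0,0,0,0,50],[-0.5,0,0,0,0,0,50],[-2,0,0,0,0,0,50],[-4,0,0,0,0,0,50],[-4,0,0,0,0,0,50],[-4,0,0,0,0,0,50],[-2,0,0,0,0,0,50],[0,0,0,0,0,0,50]]'
python3 -m creep '[[0,0,0,0.12,0,0,0],[0,0,0,0.12,0,0,0],[0,0,0,0.12,0,0,0],[0,0,0,0.12,0,0,0],[0,0,0,0.12,0,0,0],[0,0,0,0.12,0,0,0],[0,0,0,0.12,0,0,0],[0,0,0,0.12,0,0,0],[0,0,0,0.12,0,0,0],[0,0,0,0.12,0,0,0],[0,0,0,0.12,0,0,0],[0,0,0,0.12,0,0,0]]'
python3 - <<'E'
from h import *
go([.441,-.065,.20],-85.8)
E
```

```text
time: 41.13
ee_pos: [0.5466, -0.139, 0.0311]
ee_rot: [1.193, 1.569, -0.303]
contact_force: [-0.6, -0.1, 4.1]
opening: 0.0282
time: 41.97
ee_pos: [0.5492, -0.1388, 0.2014]
ee_rot: [1.317, 1.559, -0.179]
contact_force: [0.8, -0.4, 0.9]
opening: 0.0427
time: 42.97
ee_pos: [0.5451, -0.1387, 0.1946]
ee_rot: [-0.426, 1.569, 2.915]
contact_force: [0.6, 0.3, 0.3]
opening: -0.0001
cur jaw -78.5 tilt 0.12 q7 -1.25 TURN 0.127 (other way -3.015) SHIFT [-0.52 -8.12  9.84] pos [ 0.5451 -0.1387  0.1946] F [0.6 0.3 0.3] open -0.0001 t 43.0
```

```bash
python3 -m creep '[[0,0,0,0.125,0,0,0],[0,-2,2.45,0,0,0,0],[0,-2,2.45,0,0,0,0],[0,-2,2.45,0,0,0,0],[0,-2,2.45,0,0,0,0],[0,0,0,0,0,0,0],[0,0,0,0,0,0,0],[0,0,0,0,0,0,0],[0,0,0,0,0,0,0]]'
python3 - <<'E'
from h import *
c=snap('wrist','w6.png'); go([.441,-.065,.045],-85.8)
E
```

```text
time: 43.72
ee_pos: [0.4429, -0.0679, 0.1954]
ee_rot: [2.765, 1.57, -0.296]
contact_force: [0.6, -0.4, -0.0]
opening: 0.0
cur jaw -85.4 tilt 0.05 q7 -1.46 TURN 0.006 (other way -3.135) SHIFT [15.04 -0.31  0.18] pos [ 0.4429 -0.0679  0.1954] F [ 0.7  0.2 -0.8] open 0.0004 t 43.8
```

View pics/w6.png

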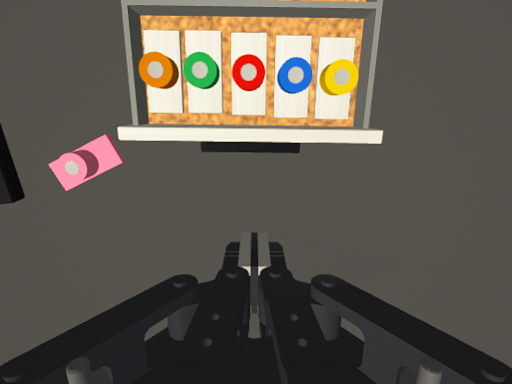

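```bash
python3 -m creep '[[3,-0.3,0.3,0,0,0,0],[3,0,0,0,0,0,0],[3,0,0,0,0,0,0],[3,0,0,0,0,0,0],[2,0,0,0,0,0,0],[1,0,0,0,0,0,0],[0,0,0,0,0,0,0],[0,0,0,0,0,0,0],[0,0,0,0,0,0,0]]'
python3 -m creep '[[0,0,-0.5,0,0,0,0],[0,0,-0.5,0,0,0,0],[0,0,-0.5,0,0,0,0],[0,0,-0.5,0,0,0,0],[0,0,-1,0,0,0,0],[0,0,-1,0,0,0,0],[0,0,-1,0,0,0,0],[0,0,-1,0,0,0,0],[0,0,-1,0,0,0,0],[0,0,-1,0,0,0,0]]'
python3 - <<'E'
from h import *
c=snap('wrist','w7.png'); go([.55,-.056,.045],-85.8)
E
```

```text
time: 44.52
ee_pos: [0.4395, -0.0647, 0.0459]
ee_rot: [2.935, 1.569, -0.126]
contact_force: [0.3, -0.2, 0.3]
opening: -0.0001
time: 45.35
ee_pos: [0.5177, -0.0586, 0.0455]
ee_rot: [0.219, 1.568, -2.842]
contact_force: [-2.4, -2.1, 0.9]
opening: 0.0001
cur jaw -85.4 tilt 0.15 q7 -1.53 TURN 0.007 (other way -3.134) SHIFT [ 0.08  0.01 -2.91] pos [ 0.521  -0.0581  0.0457] F [ 3.2  0.3 -0. ] open 0.0002 t 45.4
```

```bash
python3 -m creep '[[0,0,-0.8,0,0,0,0],[0,0,-0.8,0,0,0,0],[0,0,-0.8,0,0,0,0],[0,0,-0.5,0,0,0,0],[0,0,-0.5,0,0,0,0],[0,0,0,0,0,0,0]]'
python3 -m creep '[[0,0,-0.4,0,0,0,0],[0,0,-0.4,0,0,0,0],[0,0,0,0,0,0,0],[0,0,0,0,0,0,0]]'
python3 -m creep '[[0,0,-0.4,0,0,0,0],[0,0,-0.4,0,0,0,0],[0,0,0,0,0,0,0],[0,0,0,0,0,0,0]]'
```

```text
time: 45.9
ee_pos: [0.5541, -0.0548, 0.0457]
ee_rot: [-3.083, 1.568, 0.14]
contact_force: [-0.2, -0.8, 0.1]
opening: -0.0001
time: 46.23
ee_pos: [0.5611, -0.0542, 0.0456]
ee_rot: [-3.046, 1.569, 0.176]
contact_force: [0.1, 0.8, 0.7]
opening: -0.0002
time: 46.57
ee_pos: [0.5672, -0.0539, 0.0452]
ee_rot: [-0.061, 1.569, -3.122]
contact_force: [-3.6, 0.2, 1.0]
opening: -0.0
```

```bash
python3 -m creep '[[0,0,-0.5,0,0,0,0],[0,0,-0.5,0,0,0,0],[0,0,0,0,0,0,0],[0,0,0,0,0,0,0]]'
python3 -m creep '[[0,0,-0.4,0,0,0,0],[0,0,-0.4,0,0,0,0],[0,0,0,0,0,0,0],[0,0,0,0,0,0,0]]'
python3 -m creep '[[0,0,-0.4,0,0,0,0],[0,0,-0.4,0,0,0,0],[0,0,0,0,0,0,0],[0,0,0,0,0,0,0]]'
```

```text
time: 46.9
ee_pos: [0.579, -0.053, 0.0455]
ee_rot: [3.116, 1.569, 0.055]
contact_force: [-0.8, 0.3, -0.7]
opening: -0.0
time: 47.23
ee_pos: [0.579, -0.0531, 0.0446]
ee_rot: [-0.025, 1.555, -3.087]
contact_force: [-12.3, -1.2, 7.6]
opening: -0.0
time: 47.57
ee_pos: [0.579, -0.0533, 0.0438]
ee_rot: [-0.024, 1.537, -3.086]
contact_force: [-23.3, -0.9, 16.3]
opening: -0.0002
```

```bash
python3 -m creep '[[0,0,2,0,0,0,0],[0,0,3,0,0,0,0],[0,0,3,0,0,0,0],[-3.5,0,0,0,0,0,0],[-4,0,0,0,0,0,0],[-4,0,0,0,0,0,0],[-4,0,0,0,0,0,0],[0,0,0,0,0,0,0],[0,0,0,0,0,0,0]]'
python3 - <<'E'
from h import *
c=snap('wrist','w8.png'); go([.5008,.2555,.15],-79.4)
E
```

```text
time: 48.32
ee_pos: [0.5174, -0.0582, 0.2036]
ee_rot: [3.017, 1.561, -0.043]
contact_force: [-0.6, -0.4, 0.1]
opening: -0.0002
cur jaw -85.4 tilt 0.25 q7 -1.49 TURN -0.104 (other way 3.038) SHIFT [  5.14 -31.11  -4.3 ] pos [ 0.5156 -0.0582  0.2015] F [-0.6 -0.4 -0.4] open 0.0000 t 48.4
```

View pics/w8.png

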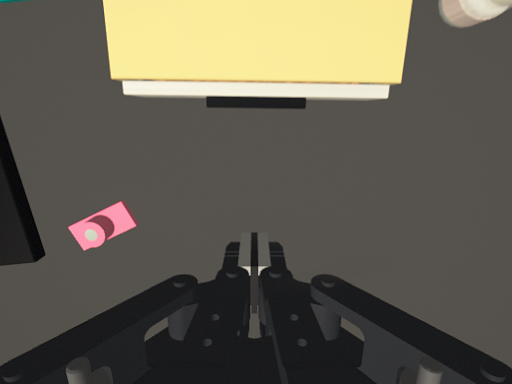

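```bash
python3 -m creep '[[0,0,0,-0.104,0,0,0],[0,-3.45,-0.45,0,0,0,0],[0,-3.45,-0.45,0,0,0,0],[0,-3.45,-0.45,0,0,0,0],[0,-3.45,-0.45,0,0,0,0],[0,-3.45,-0.45,0,0,0,0],[0,-3.45,-0.45,0,0,0,0],[0,-3.45,-0.45,0,0,0,0],[0,-3.45,-0.45,0,0,0,0],[0,-3.45,-0.45,0,0,0,0],[0,0,0,0,0,0,0],[0,0,0,0,0,0,0]]' 
python3 -m creep '[[3,0,0,0,0,0,0],[2,0,0,0,0,0,0],[0,0,0,0,0,0,0],[0,0,0,0,0,0,0],[0,0,0,0,0,0,0]]'
python3 - <<'E'
from h import *
go([.5008,.2555,.10],-79.4)
E
```

```text
time: 49.37
ee_pos: [0.4954, 0.2574, 0.1983]
ee_rot: [-0.259, 1.568, 3.074]
contact_force: [0.6, -1.1, 0.1]
opening: 0.0003
time: 49.78
ee_pos: [0.4978, 0.2537, 0.1508]
ee_rot: [2.98, 1.57, 0.022]
contact_force: [0.5, 0.3, -0.0]
opening: -0.0004
cur jaw -79.5 tilt 0.04 q7 -2.01 TURN -0.002 (other way 3.140) SHIFT [ 5.08 -0.12 -0.32] pos [0.4978 0.2537 0.1508] F [ 0.5  0.3 -0. ] open -0.0004 t 49.8
```

```bash
python3 -m creep '[[2.5,-0.1,-0.3,0,0,0,0],[2.6,0,0,0,0,0,0],[1,0,-0.3,0,0,0,0],[0.9,0,-0.7,0,0,0,0],[0.8,0,-0.5,0,0,0,0],[0.8,0,-0.4,0,0,0,0],[0.8,0,-0.3,0,0,0,0],[0.6,0,-0.1,0,0,0,0],[0,0,0,0,0,0,0],[0,0,0,0,0,0,0]]'
python3 -m creep '[[0.3,0,0,0,0,0,0],[0.3,0,0,0,0,0,0],[0,0,0,0,0,0,0],[0,0,0,0,0,0,0]]'
```

```text
time: 50.62
ee_pos: [0.5244, 0.261, 0.0511]
ee_rot: [-2.857, 1.566, 0.469]
contact_force: [0.3, 0.2, 2.5]
opening: 0.0003
time: 50.95
ee_pos: [0.5245, 0.2611, 0.0506]
ee_rot: [-3.0, 1.565, 0.326]
contact_force: [-7.9, -4.4, 35.3]
opening: 0.0002
```

```bash
python3 -m creep '[[-1.5,0,0,0,0,0,0],[-4,0,0,0,0,0,0],[-4,0,0,0,0,0,0],[-4,0,0,0,0,0,40],[-3,0,0,0,0,0,40],[0,0,0,-0.12,0,0,40],[0,0,0,-0.12,0,0,40],[0,0,0,-0.12,0,0,40],[0,0,0,-0.12,0,0,40],[0,0,0,-0.12,0,0,40],[0,0,0,-0.12,0,0,40],[0,0,0,-0.12,0,0,40]]'
python3 - <<'E'
from h import *
go([.504,.35,.22],-22)
E
```

```text
time: 51.95
ee_pos: [0.5238, 0.2605, 0.2096]
ee_rot: [2.632, 1.567, 0.52]
contact_force: [-0.3, 0.4, 0.2]
opening: 0.0342
cur jaw -31.0 tilt 0.19 q7 -1.27 TURN -0.157 (other way 2.985) SHIFT [-1.04 -5.19 -7.56] pos [0.5238 0.2605 0.2096] F [-0.3  0.4  0.2] open 0.0342 t 52.0
```

```bash
python3 -m creep '[[-0.5,0,0,-0.08,0,0,40],[-0.5,0,0,-0.08,0,0,40],[0,-1.7,-2.5,0,0,0,40],[0,-1.7,-2.5,0,0,0,40],[0,-1.7,-2.5,0,0,0,40],[0,0,0,0,0,0,40],[0,0,0,0,0,0,40],[0,0,0,0,0,0,40],[0,0,0,0,0,0,40]]'
python3 - <<'E'
from h import *
c=snap('wrist','w9.png'); go([.504,.411,.12],-22)
E
```

```text
time: 52.7
ee_pos: [0.5048, 0.3472, 0.2192]
ee_rot: [1.298, 1.569, -0.661]
contact_force: [-0.1, 0.0, 0.1]
opening: 0.0342
cur jaw -22.3 tilt 0.08 q7 -1.28 TURN -0.005 (other way 3.137) SHIFT [ 9.93 -2.47 -5.9 ] pos [0.5047 0.3471 0.2193] F [-0.   0.  -0.5] open 0.0341 t 52.8
```

View pics/w9.png

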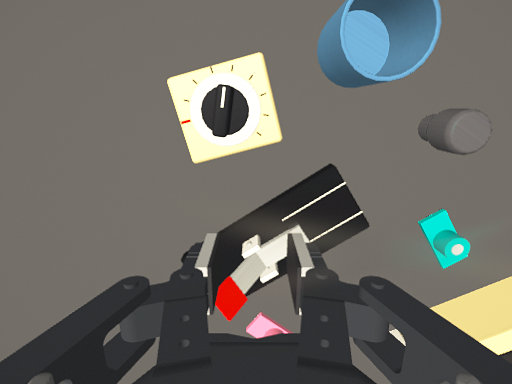

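```bash
python3 - <<'E'
from h import *
c=snap('wrist')
k=[pt(c,*p,.035)[:2] for p in [(168,80),(262,53),(281,137),(194,162)]];print(np.round(k,3),np.mean(k,0))
for a,b in [(2,3),(1,0),(0,3),(1,2)]: d=k[b]-k[a]; print(np.degrees(np.arctan2(d[1],d[0])))
e=pt(c,226,84,.079);f=pt(c,217,136,.079);d=e-f;print('bar',e,f,(e+f)/2,np.linalg.norm(d),np.degrees(np.arctan2(d[1],d[0])))
print('disc',pt(c,225,110,.049),'tick',pt(c,185,122,.035))
hsv=c['pixels'][60:160,170:280]; m=(hsv.max(2)<60).astype(np.uint8); n,l,st,ce=cv2.connectedComponentsWithStats(m); i=1+np.argmax(st[1:,4]); print(st[i],ce[i]+[170,60],pt(c,*(ce[i]+[170,60]),.055))
go([.504,.411,.12],-22)
E
```

```text
[[0.462 0.469]
 [0.557 0.456]
 [0.546 0.374]
 [0.45  0.385]] [0.5038247  0.42100657]
173.64489049001028
172.46751764388134
-97.84863359510055
-98.01631248015379
bar [0.5160749  0.43945033 0.079     ] [0.49079293 0.40217922 0.079     ] [0.50343392 0.42081478 0.079     ] 0.04503679841170263 55.84992841120969
disc [0.50388358 0.42081452 0.049     ] tick [0.45957345 0.42592486 0.035     ]
[  32   25   46   52 1637] [225.10568112 111.66463042] [0.50389462 0.41922284 0.055     ]
cur jaw -22.3 tilt 0.06 q7 -1.28 TURN -0.005 (other way 3.137) SHIFT [ 9.93 -2.44 -5.89] pos [0.5045 0.3473 0.2194] F [ 0.1  0.  -0.3] open 0.0341 t 52.8
```

```bash
python3 - <<'E'
from h import *
go([.5037,.419,.15],-34.2)
E
```

```text
cur jaw -22.3 tilt 0.06 q7 -1.28 TURN 0.208 (other way -2.933) SHIFT [ 6.93 -4.11 -5.89] pos [0.5045 0.3473 0.2194] F [ 0.1  0.  -0.3] open 0.0341 t 52.8
```

```bash
python3 -m creep '[[0,0,0,0.104,0,0,40],[0,0,0,0.104,0,0,40],[1.5,-1.4,-2,0,0,0,40],[2.5,-1.4,-2,0,0,0,40],[3,-1.3,-1.9,0,0,0,40],[0,0,0,0,0,0,40],[0,0,0,0,0,0,40],[0,0,0,0,0,0,40],[0,0,0,0,0,0,40]]'
python3 - <<'E'
from h import *
c=snap('wrist','w10.png'); go([.5037,.419,.064],-34.2); print(proj(c,(.5037,.419,.079)))
u,v=map(int,proj(c,(.5037,.419,.079)))
E
```

```text
time: 53.55
ee_pos: [0.5044, 0.4194, 0.1512]
ee_rot: [2.411, 1.568, 0.244]
contact_force: [0.9, 0.5, 0.5]
opening: 0.0344
cur jaw -34.2 tilt 0.20 q7 -1.56 TURN 0.000 (other way -3.141) SHIFT [ 8.74 -0.04  0.1 ] pos [0.5043 0.4195 0.1514] F [0.5 0.  1.3] open 0.0342 t 53.6
(np.float64(254.05575020736103), np.float64(209.98249044791464))
```

View pics/w10.png

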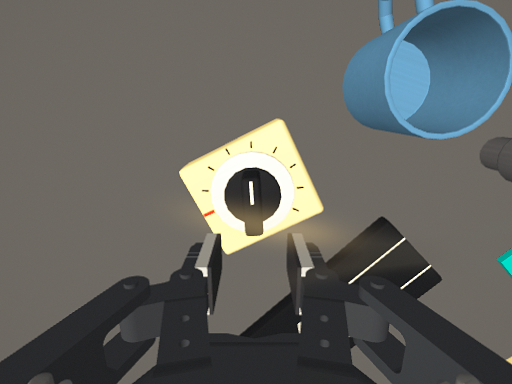

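```bash
python3 - <<'E'
from h import *
c=snap('wrist'); print(pt(c,252.5,202,.079),pt(c,253,194,.049),pt(c,251,171,.079),pt(c,254,234,.079))
k=[pt(c,*p,.035)[:2] for p in [(180,172),(280,120),(323,210),(229,254)]];print(np.mean(k,0))
go([.506,.4225,.064],-34.2)
E
```

```text
[0.50609109 0.42473616 0.079     ] [0.50482091 0.42228724 0.049     ] [0.51802543 0.44411167 0.079     ] [0.49295062 0.40347135 0.079     ]
[0.50375132 0.42097279]
cur jaw -34.2 tilt 0.18 q7 -1.56 TURN 0.000 (other way -3.141) SHIFT [ 8.74 -0.01 -0.32] pos [0.504  0.4197 0.1514] F [-0.6  0.3  0.1] open 0.0342 t 53.6
```

```bash
python3 -m creep '[[3,0,-0.25,-0.03,0,0,40],[3,0,0,0,0,0,40],[1.5,0,0,0,0,0,40],[1,0,0,0,0,0,40],[0,0,0,0,0,0,40],[0,0,0,0,0,0,40],[0,0,0,0,0,0,0],[0,0,0,0,0,0,0],[0,0,0,0,0,0,0],[0,0,0,0,0,0,0]]' 40
python3 - <<'E'
from h import *
go([.5047,.4222,.064],-32)
E
```

```text
time: 54.48
ee_pos: [0.5054, 0.4233, 0.0666]
ee_rot: [2.637, 1.567, 0.502]
contact_force: [0.9, -1.2, 6.2]
opening: 0.0131
cur jaw -32.4 tilt 0.23 q7 -1.57 TURN -0.006 (other way 3.135) SHIFT [ 0.26 -0.    0.13] pos [0.5054 0.4233 0.0666] F [ 0.9 -1.2  6.2] open 0.0131 t 54.5
```

```bash
python3 -m creep '[[0,0,0,-0.1,0,0,0],[0,0,0,-0.1,0,0,0],[0,0,0,-0.1,0,0,0],[0,0,0,-0.1,0,0,0],[0,0,0,-0.1,0,0,0],[0,0,0,-0.1,0,0,0],[0,0,0,-0.1,0,0,0],[0,0,0,-0.1,0,0,0],[0,0,0,-0.1,0,0,0],[0,0,0,-0.1,0,0,0],[0,0,0,-0.1,0,0,0],[0,0,0,-0.1,0,0,0]]'
python3 -m creep '[[0,0,0,-0.1,0,0,0],[0,0,0,-0.1,0,0,0],[0,0,0,-0.1,0,0,0],[0,0,0,-0.1,0,0,0],[0,0,0,-0.1,0,0,0],[0,0,0,-0.08,0,0,0],[0,0,0,0,0,0,0],[0,0,0,0,0,0,0]]'
python3 - <<'E'
from h import *
s=manip.read_state();print(s['moment'],s['contact_force']);go([.5047,.4222,.064],83)
E
```

```text
time: 55.48
ee_pos: [0.5025, 0.4231, 0.0666]
ee_rot: [-2.015, 1.569, -2.945]
contact_force: [-4.0, -3.5, 8.4]
opening: 0.0134
time: 56.15
ee_pos: [0.5016, 0.422, 0.0666]
ee_rot: [-2.003, 1.566, -2.357]
contact_force: [-5.0, -6.0, 11.1]
opening: 0.0134
[-1.07050572  1.0957126  -0.00927116] [-5.00294802 -5.97518299 11.13084614]
cur jaw 69.7 tilt 0.25 q7 -0.12 TURN -0.232 (other way 2.910) SHIFT [0.26 0.06 0.31] pos [0.5016 0.422  0.0666] F [-5.  -6.  11.1] open 0.0134 t 56.1
```

Continue until the moment shows the stop (bar expected at ~83°).

```bash
python3 -m creep '[[0,0,0,-0.08,0,0,0],[0,0,0,-0.08,0,0,0],[0,0,0,-0.05,0,0,0],[0,0,0,0,0,0,0],[0,0,0,0,0,0,0]]' >/dev/null
python3 -c "
from h import *
print(manip.read_state()['moment']);go([.5047,.4222,.064],83)"
python3 -m creep '[[0,0,0,-0.05,0,0,0],[0,0,0,-0.05,0,0,0],[0,0,0,0,0,0,0],[0,0,0,0,0,0,0]]' >/dev/null
python3 -c "
from h import *
print(manip.read_state()['moment']);go([.5047,.4222,.064],83)"
```

```text
[-1.30646274  1.22733713  0.00702202]
cur jaw 81.7 tilt 0.32 q7 0.06 TURN -0.022 (other way 3.120) SHIFT [0.26 0.11 0.32] pos [0.5014 0.4215 0.0666] F [-6.  -6.6 11.8] open 0.0131 t 56.6
[-1.1987971   1.04044903 -1.23224533]
cur jaw 87.1 tilt 0.29 q7 0.14 TURN 0.071 (other way -3.071) SHIFT [0.27 0.11 0.24] pos [0.5022 0.4214 0.0667] F [-6.2 -6.4 11.4] open 0.0127 t 56.9
```

```bash
python3 -m creep '[[0,0,0,0,0,0,40],[0,0,0,0,0,0,40],[0,0,0,0,0,0,40],[0,0,0,0,0,0,40],[-1,0,0,0,0,0,40],[-3,0,0,0,0,0,40],[-3,0,0,0,0,0,40],[-3,0,0,0,0,0,40],[-3,0,2,0,0,0,40],[0,0,3,0,0,0,40],[0,0,3,0,0,0,40],[0,0,0,0,0,0,40]]'
python3 -m creep '[[0,0,0,0,0,0,40],[0,0,0,0,0,0,40],[0,0,0,0,0,0,40]]'
python3 - <<'E'
from h import *
c=snap('wrist','w11.png'); go([.5047,.4222,.064],83)
E
```

```text
time: 57.9
ee_pos: [0.5911, 0.4163, 0.1948]
ee_rot: [0.03, 1.565, -0.025]
contact_force: [0.9, -1.0, -1.9]
opening: 0.034
time: 58.15
ee_pos: [0.5821, 0.4201, 0.1948]
ee_rot: [2.644, 1.569, 2.602]
contact_force: [-0.3, -0.6, 0.9]
opening: 0.0339
cur jaw 87.6 tilt 0.06 q7 0.39 TURN 0.080 (other way -3.061) SHIFT [13.09 -0.74 -7.7 ] pos [0.5821 0.4201 0.1948] F [-0.3  0.5  0. ] open 0.0343 t 58.2
```

View pics/w11.png

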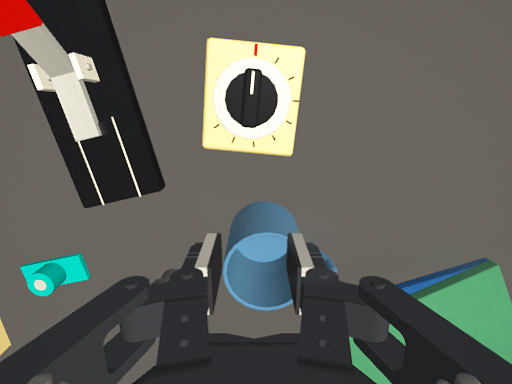

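```bash
python3 - <<'E'
from h import *
c=snap('wrist'); A=lambda p,q,z:(lambda d:np.degrees(np.arctan2(d[1],d[0])).round(1))(pt(c,*q,z)-pt(c,*p,z))
print('counter',A((203,148),(208,38),.035),A((292,155),(305,46),.035))
im=c['pixels'][60:140,205:300]; g=im.min(2).astype(int)
m=(im.max(2)<75).astype(np.uint8); n,l,st,ce=cv2.connectedComponentsWithStats(m); i=1+np.argmax(st[1:,4]); print('black',st[i])
# white line within the black blob hull
hull=cv2.convexHull(np.argwhere(l==i)[:,::-1].astype(np.int32)); k=np.zeros(g.shape,np.uint8); cv2.fillConvexPoly(k,hull,1); k=cv2.erode(k,np.ones((3,3)))
w=np.argwhere((g>130)&(k>0))[:,::-1]+[205,60]; print(len(w),w.min(0),w.max(0))
W=np.array([pt(c,*p,.079)[:2] for p in w]); d=np.linalg.svd(W-W.mean(0))[2][0]; print('line',np.degrees(np.arctan2(d[1],d[0]))%180)
cv2.imwrite('pics/knob.png',cv2.resize(cv2.cvtColor(c['pixels'][30:165,190:320],cv2.COLOR_RGB2BGR),None,fx=4,fy=4,interpolation=cv2.INTER_CUBIC))
E
```

```text
counter 172.3 172.8
black [  21    8   51   59 2150]
85 [244  70] [254  93]
line 173.6237017583108
```

View pics/knob.png

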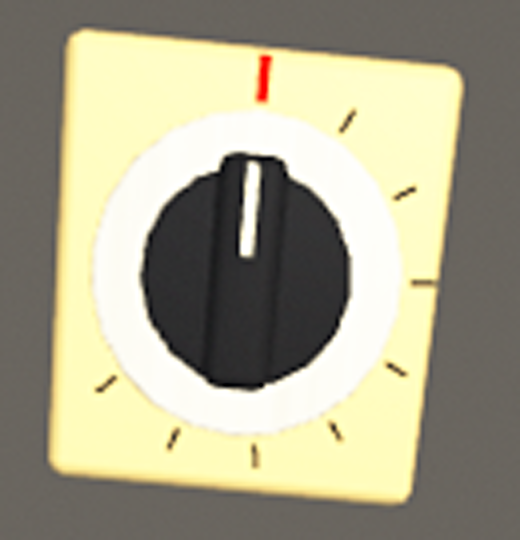

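```bash
python3 - <<'E'
from h import *
c=snap('scene','scene_end.png'); d=snap('top','top_end.png')
a=c['pixels'][60:290,80:450]; b=d['pixels'][110:290,90:430]
a=cv2.resize(a,(480,298)); b=cv2.resize(b,(480,254)); cv2.imwrite('pics/end.png',cv2.cvtColor(np.vstack([a,b]),cv2.COLOR_RGB2BGR))
E
```

View pics/end.png

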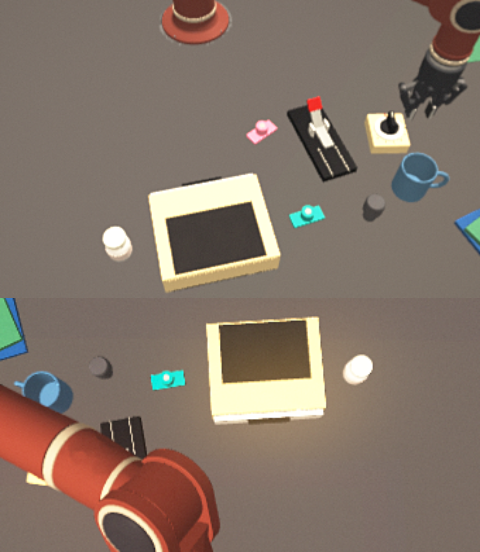

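The end view shows the drawer shut, the clip's tail up with its jaw down, nothing left on the bench, and the bystanders and look-alikes where they were. I'm handing in.

```bash
python3 -c "
from bench import manip
print(manip.sign_off())"
```

```text
the job is handed in; nothing more can be done
None
```

The job is done and handed in at about 58 s on the robot's clock, against the 210 s limit.

- **Clip tail:** I pressed the red tail down until it hit its stop. The force rose to 62 N at the fingertips with the pad about 39 mm above the bench.
- **Specimens:** The amber one came off the stage first. The green, red, blue and yellow ones then came off the bench; all four optional mounts were present. They went into the drawer side by side, and a wrist picture before closing showed all five flat, puck up and clear of each other.
- **Drawer:** I pushed it home until it jumped forward the last stretch and met a hard stop. Pictures afterwards showed its front flush with the cabinet.
- **Clip jaw:** I pressed the empty jaw down to its stop, with the fingertips at 39.6 mm and 35 N. The final pictures show the tail up and the jaw down.
- **Counter knob:** I turned it anticlockwise until the moment rose sharply at the stop. Its pointer measured 173.6° against 172.5° for the counter's own axis, so about 1° off, which is within measuring error.
- **Left alone:** The last pictures show the eyepiece, jar, mug and the pink and turquoise look-alikes in their places by eye; I did not measure them.

Two position estimates disagreed along the way. Near views moved the knob's axis by about 1.5 cm and the amber specimen by about 5 mm; I used the near views in both cases. I did not notice the possible knock to a specimen or the grip slackening.

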